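Stow the loose fastener parts in the locker's slide-out tray

ROBOT

A 7-joint arm with a two-finger parallel gripper is mounted at the origin on the work surface. World frame = base frame: x ahead of the robot, y to its left, z up, the work surface at z = 0. Lengths are in m, angles in rad, forces in N, time in s.
With the tool pointing down it reaches from about 0.35 to 0.9 m from the base axis. Payload 8.1 kg.
Tool frame: the origin (TCP) lies on the centre line of the jaws, within the pads' length; the fingertips stand 17 mm ahead of it and the grasp point (between the pads) lies 2 mm behind it; z points along the fingers, y is the direction in which the jaws open and shut (so a half turn about z gives the same grasp; the last joint's range is limited). The gripper opens to 92 mm and grips with 3 to 60 N. Pads are 19 mm wide; open, the fingers measure 130 mm over their backs; the gripper's body (75 mm by 190 mm) begins 47 mm behind the grasp point.
Start: joints at [1.024, 0.434, 0.025, 1.573, -0.012, 1.134, -0.075], TCP at [0.268, -0.564, 0.244] pointing down, gripper open.
Joint ranges: [-2.62, 2.62], [-0.44, 2.09], [-1.27, 1.32], [0.08, 2.57], [-1.32, 4.46], [0.12, 2], [-2.74, 2.74]. Speed limits (rad/s): [2.22, 2.22, 3.01, 3.01, 3.14, 3.14, 3.14].

INTERFACE

Orientations are given as a rotation vector (axis times angle).
In Python, from cell import arm gives the robot as it stands.
- The arm moves only by the shell command python3 -m creep 'ROWS' [FORCE]. ROWS is JSON, a list that holds one entry, the list of rows, each a list of 7 numbers: the shift along the world's x, y, z in cm, then the turn, a rotation vector about the world's x, y, z in degrees, then the opening, from -1 (shut) to 1 (fully open), so that 0 is half open. In form: [[[tx, ty, tz, ax, ay, az, jaw], ...]]. A call has 1 to 5 rows; each row is the pose to reach, as a shift and turn from the pose commanded when the call began; what a row does not reach only later rows make up. A row lasts 1/10 s, in which the tool goes at most 50 mm and 8.59 degrees, less where a joint would pass 70% of its speed; a pose out of reach is approached as far as the arm can. A call with a gripper value outside its range is refused whole. The fingers move at their own pace and stop on an object; FORCE is the grip in N (left out, the last holds). Time passes only in rows, so rows that repeat a pose let the fingers close. It gives the time, the measured TCP pose, the force and the opening at its end, in the units of the state.
- arm.observe(): the state, without advancing time (a new reading comes with each control period).
- arm.get_image(name): name is "side" or "top"; returns the picture (400x640x3 uint8, red, green, blue); there is no depth.
- arm.camera_model(name): a dict with "vfov" (degrees; the focal length in pixels is half the picture's height over the tangent of half this angle, whatever the lens; pixels are square), "cx", "cy" (the principal point, pixels), "cam_to_world" (4x4, takes a point from camera to world coordinates). Camera axes: x right, y down, z forward; pixel columns grow to the right and rows downward; lengths in m; the calibration is good to about 2 mm. A picture is of the moment at which its call begins. camera_model takes no time and is no camera call.
- arm.sign_off(): hands the job in, once; it reports no verdict.
The state is a dict: "clock": time; "joints": joint angles; "dq": joint speeds; "joint_efforts": joint torques, N m; "position": TCP position; "ee_rot": TCP orientation; "force": force on the tool from outside, world axes, zero at the start; "ft_torque": the same for the moment, N m; "width": opening from 0.0 (shut) to 1.0 (fully open).
Only numpy, scipy, OpenCV 4.12 (cv2) and the standard library are available. Lean on these libraries where they do the work, as an engineer would, in place of code of your own. Each camera call takes 0.05 s, during which the arm holds its last target.

TASK

Swing the locker's door wide open, pull the tray right out with the standing hook in its finger hole, and lay every wing nut, disc spring, blue knob and brass clevis that is on the bench side by side on the tray's floor. Then slide the tray fully home, shut the door completely, and leave the hook standing upright on its black pad. The tray must never be out while the door is not wide open, and the red cap and the rest of the bench stay where they are.

Things in the scene. Friction and masses are not known exactly. Their poses are not given: they have to be found in the camera images.
- locker: low white bench-top stowage locker, fixed, 250 mm wide, 180 deep, 82 high. Origin: centre of the bottom edge of its front plane, at bench height; +x points INTO the locker, its front looks along -x, y runs along the front, z up. The opening is about 230 mm wide, from 18 to 74 mm above the bench; the roof covers the tray when home.
- door (a joint): opening angle of the dished door (rad): 0 shut, may start ajar, end stop 1.9; light friction (under 1 N at the handle), stays where left. 250 mm wide, top at 82 mm; its panel stands 50 mm ahead of the locker's front plane, 44 mm deep flanges on top and both ends cover the tray's tab. Hinge at the -y end of the front; the free end swings out along locker -x, counter-clockwise seen from above.
- door_hinge (a point): on the door's vertical hinge line, 82 mm above the bench
- door_handle (a point): upper end of the upright bar of the door's dark steel bow handle: 12 mm round bar, 14 to 80 mm above the bench (this point at 74), 30 mm off the panel's outer face, 220 mm along the door from the hinge. Axes turn with the door: x into the panel, y from hinge to free end. Two 12 mm arms, top and bottom, join it to the panel along x, so fingers from above go either side of it along y.
- tray (a joint): how far the aluminium tray is pulled out of the locker (m): 0 home, 0.14 end stop; it slides along locker -x, about 1 N of friction, stays where left.
- tray_floor (a point): centre of the tray's flat inner floor, 25 mm above the bench; moves with the tray, axes as the locker's. Inner floor 152 mm (x) by 220 mm (y), walls 12 mm high above it; the front wall's inner face is at x = -76 mm, its outer face at x = -80 mm, which lies in the locker's front plane when the tray is home.
- tray_hole (a point): centre of the finger hole, at the upper face of the green tab (37 mm above the bench) on the middle of the tray's front wall. The tab sticks out 40 mm (-x), is 64 mm wide, 6 mm thick, free beneath; the hole goes through it vertically, 30 x 30 mm: from the tray's front wall to the tab's 10 mm wide outer bar. Axes as the locker's.
- tray_tab_edge (a point): middle of the tab's outer end face (34 mm above the bench), 25 mm outward of the hole's centre: a place to push the tray home
- hook: standing tray hook. Origin: centre of the underside of its steel foot, 64 x 64 x 6 mm; z up. Above it a black square grip post 24 x 24 mm (sides along x and y) up to 95 mm height. A 12 mm steel arm leaves the post along +x at 38 to 50 mm height and ends in a 12 mm round prong pointing down at x = 60 mm, its rounded tip 6 mm above the foot's underside. About 0.35 kg.
- hook_tip (a point): lowest point of the hook's prong, 60 mm along the hook's +x and 6 mm above the underside of its foot
- pad: black rubber parking pad for the hook, 110 x 110 mm, 3 mm thick, fixed to the bench; origin at the centre of its underside
- wingnut: large titanium wing nut, to be stowed; may be absent. Origin: centre of the underside; round hub 34 mm in diameter, 30 mm high, axis z; two wings 8 mm thick along +-x, 80 mm tip to tip, up to 38 mm high. About 0.12 kg.
- spring: copper-coloured disc spring (beryllium copper), to be stowed; may be absent. Origin: centre of the underside; outer diameter 60 mm with an upright rim from 0 to 8 mm height, conical above to 17 mm. About 0.10 kg.
- knob_part: blue anodized knurled knob, to be stowed; may be absent. Origin: centre of the underside; 54 mm in diameter over the knurls (solid 52), 26 mm high, with a 28 mm boss to 36 mm. About 0.11 kg.
- clevis: brass clevis, to be stowed; may be absent. Origin: centre of the underside; base 60 (x) x 36 (y) x 14 mm, two upright ears 12 mm thick (x) and 36 mm wide (y) at x = +-22 mm, up to 40 mm high. About 0.16 kg.
- cap: red thread protector cap standing among the parts; not to be stowed, leave it alone. Origin: centre of the underside; flange 60 mm in diameter, 26 mm high
- driver: screwdriver lying on the bench, 190 mm long; bystander
- wash: white closed bottle, 66 mm in diameter, 170 mm high; bystander
There are look-alikes about, which are no part of the job. Leave any orange look-alike of the hook alone.

How it is judged:
On the way, in this order (a step that is already met when the one before it is completed fails the run):
1. the door is swung wide open (over 1.4 rad) with the tray still in (value of joint door above 1.4 rad and value of joint tray below 0.02 m), for 0.2 s.
2. the tray is pulled out at least 100 mm with the hook's prong in its finger hole (value of joint tray above 0.1 m and horizontal distance between hook_tip and tray_hole below 0.017 m and z of hook_tip in the frame of tray_hole below -0.003 m), for 0.1 s.
3. all the present parts lie on the floor of the pulled-out tray (value of joint tray above 0.06 m and x of wingnut in the frame of tray_floor between -0.08 and 0.08 m and y of wingnut in the frame of tray_floor between -0.112 and 0.112 m and z of wingnut in the frame of tray_floor between -0.006 and 0.022 m and x of spring in the frame of tray_floor between -0.08 and 0.08 m and y of spring in the frame of tray_floor between -0.112 and 0.112 m and z of spring in the frame of tray_floor between -0.006 and 0.022 m and x of knob_part in the frame of tray_floor between -0.08 and 0.08 m and y of knob_part in the frame of tray_floor between -0.112 and 0.112 m and z of knob_part in the frame of tray_floor between -0.006 and 0.022 m and x of clevis in the frame of tray_floor between -0.08 and 0.08 m and y of clevis in the frame of tray_floor between -0.112 and 0.112 m and z of clevis in the frame of tray_floor between -0.006 and 0.022 m), for 0.3 s.
At the end, for the whole second after the job is handed in: Tray home (under 10 mm out), door shut (under 0.08 rad), every present part lying on the tray floor (origin within the tray walls and under 22 mm above the floor), hook released and standing upright (under 0.12 rad) with its foot's centre within 45 mm of the pad's centre, all at rest (value of joint tray below 0.01 m and value of joint door below 0.08 rad and x of wingnut in the frame of tray_floor between -0.08 and 0.08 m and y of wingnut in the frame of tray_floor between -0.112 and 0.112 m and z of wingnut in the frame of tray_floor between -0.006 and 0.022 m and x of spring in the frame of tray_floor between -0.08 and 0.08 m and y of spring in the frame of tray_floor between -0.112 and 0.112 m and z of spring in the frame of tray_floor between -0.006 and 0.022 m and x of knob_part in the frame of tray_floor between -0.08 and 0.08 m and y of knob_part in the frame of tray_floor between -0.112 and 0.112 m and z of knob_part in the frame of tray_floor between -0.006 and 0.022 m and x of clevis in the frame of tray_floor between -0.08 and 0.08 m and y of clevis in the frame of tray_floor between -0.112 and 0.112 m and z of clevis in the frame of tray_floor between -0.006 and 0.022 m and horizontal distance between hook and pad below 0.045 m and angle between hook's own z axis and vertical below 0.12 rad and height (world z) of hook below 0.012 m and linear speed of each of hook, wingnut, spring, knob_part, clevis below 0.03 m/s); the robot touches nothing.
It fails at once if the tray is more than 30 mm out while the door is open less than 1.2 rad (they would foul) (value of joint tray above 0.03 m and value of joint door below 1.2 rad).
It fails at once if a bystander (cap, screwdriver or bottle) is moved more than 40 mm (distance of any of cap, driver, wash from where it was at the start of the episode above 0.04 m).
Of wingnut, spring, knob_part, clevis only 2 to 3 are there at a start; the rules pass over those that are not, and their reading is None.
At some moment in a run one of wingnut, spring, knob_part, clevis may be knocked a few centimetres aside while the robot is not near it.
It also fails if it takes over 200 s, if anything falls off the work surface, if the arm or the gripper's body presses on something with over 40 N, if the wrist force passes 120 N, or if a joint passes its speed limit or range.

## Working session

There is one attempt and no reset: what is moved stays moved. The work goes in short steps, Python scripts to look and compute and a shell command to move; the robot and the scene stay as the last step left them, time stands still between calls to the robot, and variables do not carry over. Pictures are saved under pics/ and viewed, and the job is handed in when it is done.

```bash
ls; mkdir -p pics; python3 - <<'E'
from cell import arm
import cv2,json
for n in ("top","side"):
    im=arm.get_image(n); cv2.imwrite(f"pics/{n}0.png",im[:,:,::-1]); m=arm.camera_model(n); print(n,m)
o=arm.observe(); print(o)
E
```

```text
pics
top {'vfov': 52.53307005044682, 'cx': 322.7279429843412, 'cy': 202.80296076250656, 'cam_to_world': array([[ 0.00248642, -0.99396865,  0.10963642,  0.37701918],
       [-0.99995798, -0.00343874, -0.00849792,  0.0215435 ],
       [ 0.00882368, -0.10961069, -0.99393543,  1.11322215],
       [ 0.        ,  0.        ,  0.        ,  1.        ]])}
side {'vfov': 55.68012778419347, 'cx': 319.6685256705747, 'cy': 202.01202699438662, 'cam_to_world': array([[-0.82234456, -0.30515486,  0.48023946, -0.03053209],
       [-0.56877044,  0.41742548, -0.70870033,  0.76551853],
       [ 0.01579916, -0.85594187, -0.51683064,  0.63029154],
       [ 0.        ,  0.        ,  0.        ,  1.        ]])}
{'clock': 0.1, 'joints': array([ 1.02439034,  0.43511024,  0.02499289,  1.57399648, -0.01159422,
        1.13398008, -0.07508436]), 'dq': array([ 9.00961238e-04,  6.75882879e-05, -1.15660014e-03, -2.14190643e-03,
        1.61384698e-03, -1.01427496e-04, -1.26530942e-03]), 'joint_efforts': array([ 4.03472208e-03, -6.69127536e+01,  9.88624692e-01, -3.15144789e+01,
       -6.04769820e-02,  3.74990806e-02,  2.34198001e-05]), 'position': array([ 0.2681244 , -0.56409829,  0.24305413]), 'ee_rot': array([-3.06333758e+00, -6.91034797e-01,  6.72181273e-04]), 'force': array([ 0.21304575,  0.15151368, -0.94129975]), 'ft_torque': array([-0.02489246,  0.00555746, -0.02089929]), 'width': 1.003468562295351}
```

View pics/top0.png

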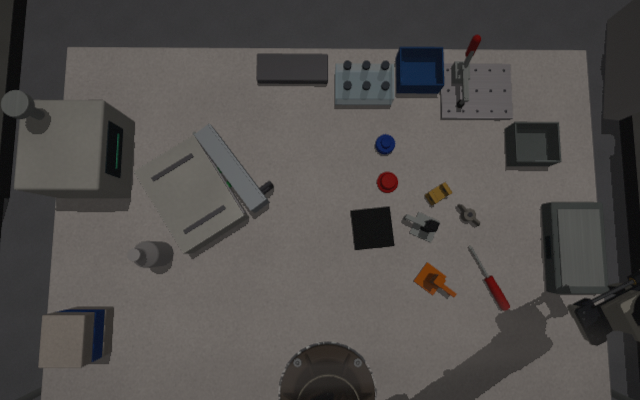

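View pics/side0.png

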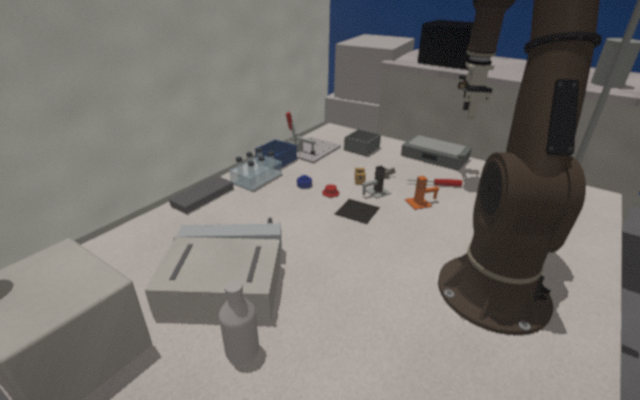

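```bash
cat > h.py <<'E'
from cell import arm
import cv2,numpy as np
from scipy.spatial.transform import Rotation as R
def shot(n,tag):
    im=arm.get_image(n)[:,:,::-1].copy(); cv2.imwrite(f"pics/{n}{tag}.png",im); return im
def ray(n,u,v,z):
    m=arm.camera_model(n);f=200/np.tan(np.radians(m['vfov']/2));T=m['cam_to_world']
    d=T[:3,:3]@np.array([(u-m['cx'])/f,(v-m['cy'])/f,1]);o=T[:3,3]
    return o+d*(z-o[2])/d[2]
def proj(n,p):
    m=arm.camera_model(n);f=200/np.tan(np.radians(m['vfov']/2));T=m['cam_to_world']
    c=T[:3,:3].T@(np.array(p)-T[:3,3]); return np.array([m['cx']+f*c[0]/c[2],m['cy']+f*c[1]/c[2]])
def crop(im,x0,y0,x1,y1,k,name):
    c=cv2.resize(im[y0:y1,x0:x1],None,fx=k,fy=k,interpolation=cv2.INTER_CUBIC); c=np.clip(c.astype(float)*1.5,0,255).astype(np.uint8); cv2.imwrite(f"pics/{name}.png",c)
def st():
    o=arm.observe();r=R.from_rotvec(o['ee_rot']).as_matrix()
    print('t',round(o['clock'],2),'p',o['position'].round(4),'zt',r[:,2].round(3),'yaw(y)',round(np.degrees(np.arctan2(r[1,1],r[0,1])),1),'F',o['force'].round(1),'w',round(o['width'],3),'q',o['joints'].round(2))
E
python3 - <<'E'
from h import *
im=cv2.imread("pics/top0.png"); crop(im,130,110,290,260,5,"c1"); crop(im,340,120,500,270,5,"c2"); st()
print(proj("top",arm.observe()['position']))
E
```

```text
t 0.1 p [ 0.2681 -0.5641  0.2431] zt [-0.001  0.001 -1.   ] yaw(y) -64.6 F [ 0.2  0.2 -0.9] w 1.003 q [ 1.02  0.44  0.02  1.57 -0.01  1.13 -0.08]
[595.60464291 299.93840262]
```

View pics/c1.png

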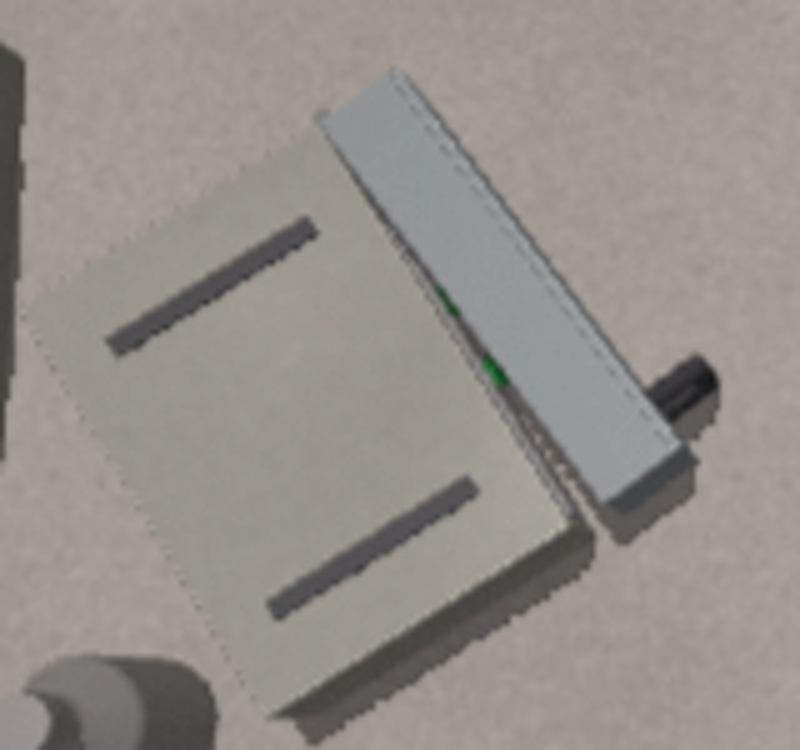

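View pics/c2.png

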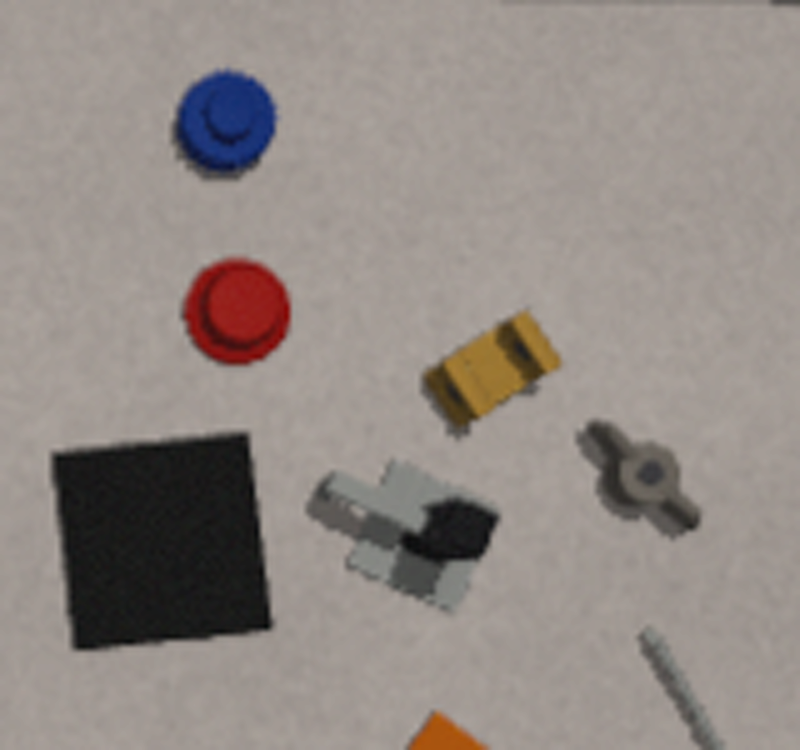

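```bash
python3 - <<'E'
from h import *
P=lambda u,v,z,k=5,ox=130,oy=110:ray("top",ox+u/k,oy+v/k,z)
A=P(322,115,.082);B=P(575,518,.082);C=P(270,717,.082);D=P(22,310,.082)
print(A,B,C,D,[np.linalg.norm(a-b).round(4) for a,b in ((A,B),(B,C),(C,D),(D,A))])
print("y axis yaw",[np.degrees(np.arctan2(*(b-a)[1::-1])) for a,b in ((A,B),(D,C))],[np.degrees(np.arctan2(*(b-a)[1::-1])) for a,b in ((B,C),(A,D))])
d=[P(330,122,.082),P(605,502,.082),P(683,447,.082),P(397,72,.082)]
print("door",d,[np.linalg.norm(d[i]-d[i-1]).round(4) for i in range(4)],[np.degrees(np.arctan2(*(b-a)[1::-1])) for a,b in ((d[0],d[1]),(d[3],d[2]))])
print("handle",P(705,362,.08))
o=(340,120)
Q=lambda u,v,z:P(u,v,z,5,*o)
print("pad",[Q(*p,.003).round(4) for p in ((52,453),(247,434),(271,628),(76,650))])
print("hook foot",[Q(*p,.006).round(4) for p in ((397,460),(498,512),(450,612),(347,565))],"post top",[Q(*p,.095).round(4) for p in ((497,515),(440,500),(465,560))])
print("arm end top .05",Q(330,478,.05))
print("knob",Q(232,112,.036),Q(228,120,.026),"clevis",[Q(*p,.04).round(4) for p in ((515,320),(560,365),(425,378),(472,425),(527,311))],"wing",Q(650,472,.03),Q(590,428,.038),Q(690,522,.038))
print("cap",Q(240,308,.026))
E
```

```text
[0.67235517 0.34712745 0.082     ] [0.46240286 0.21073579 0.082     ] [0.36139641 0.36170506 0.082     ] [0.56876862 0.4971383  0.082     ] [np.float64(0.2504), np.float64(0.1816), np.float64(0.2477), np.float64(0.1823)]
y axis yaw [np.float64(-146.9909721935019), np.float64(-146.85174817210896)] [np.float64(123.78462173955516), np.float64(124.62612920463675)]
door [array([0.66864188, 0.34283861, 0.082     ]), array([0.47063952, 0.19564858, 0.082     ]), array([0.49903356, 0.15640227, 0.082     ]), array([0.69556028, 0.30895268, 0.082     ])] [np.float64(0.0433), np.float64(0.2467), np.float64(0.0484), np.float64(0.2488)] [np.float64(-143.3738043479824), np.float64(-142.18022674502785)]
handle [0.54341355 0.14611951 0.08      ]
pad [array([ 0.4782, -0.0642,  0.003 ]), array([ 0.489 , -0.1718,  0.003 ]), array([ 0.3827, -0.1833,  0.003 ]), array([ 0.3705, -0.0767,  0.003 ])]
hook foot [array([ 0.4746, -0.2536,  0.006 ]), array([ 0.4462, -0.3084,  0.006 ]), array([ 0.3916, -0.2806,  0.006 ]), array([ 0.417 , -0.2249,  0.006 ])] post top [array([ 0.4391, -0.2814,  0.095 ]), array([ 0.4466, -0.2528,  0.095 ]), array([ 0.4165, -0.2646,  0.095 ])]
arm end top .05 [ 0.4611309 -0.2070738  0.05     ]
knob [ 0.66190649 -0.16062963  0.036     ] [ 0.66004469 -0.16005375  0.026     ] clevis [array([ 0.5473, -0.3105,  0.04  ]), array([ 0.523 , -0.3339,  0.04  ]), array([ 0.5157, -0.2612,  0.04  ]), array([ 0.4905, -0.2857,  0.04  ]), array([ 0.5522, -0.3171,  0.04  ])] wing [ 0.46649697 -0.38387833  0.03      ] [ 0.48934596 -0.34956176  0.038     ] [ 0.43919685 -0.40125463  0.038     ]
cap [ 0.55555305 -0.16506795  0.026     ]
```

```bash
python3 -m creep '[[[27.6,71.3,-2,0,0,101.8,1],[27.6,71.3,-2,0,0,101.8,1],[27.6,71.3,-2,0,0,101.8,1],[27.6,71.3,-2,0,0,101.8,1],[27.6,71.3,-2,0,0,101.8,1]]]' 20; python3 -c "
from h import *; st()"
```

```text
clock: 0.6
position: [0.3587, -0.3294, 0.237]
ee_rot: [-2.593, -1.774, 0.0]
force: [0.6, -0.1, 0.1]
width: 0.999
t 0.6 p [ 0.3587 -0.3294  0.237 ] zt [-0. -0. -1.] yaw(y) -21.3 F [ 0.6 -0.1  0.1] w 0.999 q [ 0.83  0.23 -0.23  1.89  0.06  1.02  0.2 ]
```

```bash
python3 -m creep '[[[18.5,47.8,-1.5,0,0,58.5,1],[18.5,47.8,-1.5,0,0,58.5,1],[18.5,47.8,-1.5,0,0,58.5,1],[18.5,47.8,-1.5,0,0,58.5,1],[18.5,47.8,-1.5,0,0,58.5,1]]]' 20; python3 -c "
from h import *; st()"
```

```text
clock: 1.1
position: [0.4489, -0.0965, 0.2299]
ee_rot: [1.763, 2.6, -0.0]
force: [1.4, -0.1, -0.3]
width: 1.002
t 1.1 p [ 0.4489 -0.0965  0.2299] zt [ 0. -0. -1.] yaw(y) 21.7 F [ 1.4 -0.1 -0.3] w 1.002 q [ 0.53  0.23 -0.51  1.95  0.13  1.    0.34]
```

```bash
python3 -m creep '[[[9.5,24.5,-6,0,0,15.5,1],[9.5,24.5,-6,0,0,15.5,1],[9.5,24.5,-6,0,0,15.5,1],[9.5,24.5,-6,0,0,15.5,1],[9.5,24.5,-6,0,0,15.5,1]]]' 20; python3 -m creep '[[[0,0,0,0,0,0,1],[0,0,0,0,0,0,1]]]' ;python3 -c "
from h import *; st(); crop(shot('top','1'),170,80,330,230,5,'c3')"
```

```text
clock: 1.6
position: [0.5372, 0.1305, 0.1735]
ee_rot: [-1.406, -2.809, 0.001]
force: [0.9, -0.3, 1.0]
width: 0.997
clock: 1.8
position: [0.5363, 0.1302, 0.1734]
ee_rot: [-1.4, -2.811, 0.001]
force: [-0.6, -0.8, 0.2]
width: 0.997
t 1.8 p [0.5363 0.1302 0.1734] zt [-0.002  0.    -1.   ] yaw(y) 37.0 F [-0.6 -0.8  0.2] w 0.997 q [ 0.09  0.46 -0.58  1.8   0.3   0.97  0.03]
```

View pics/c3.png

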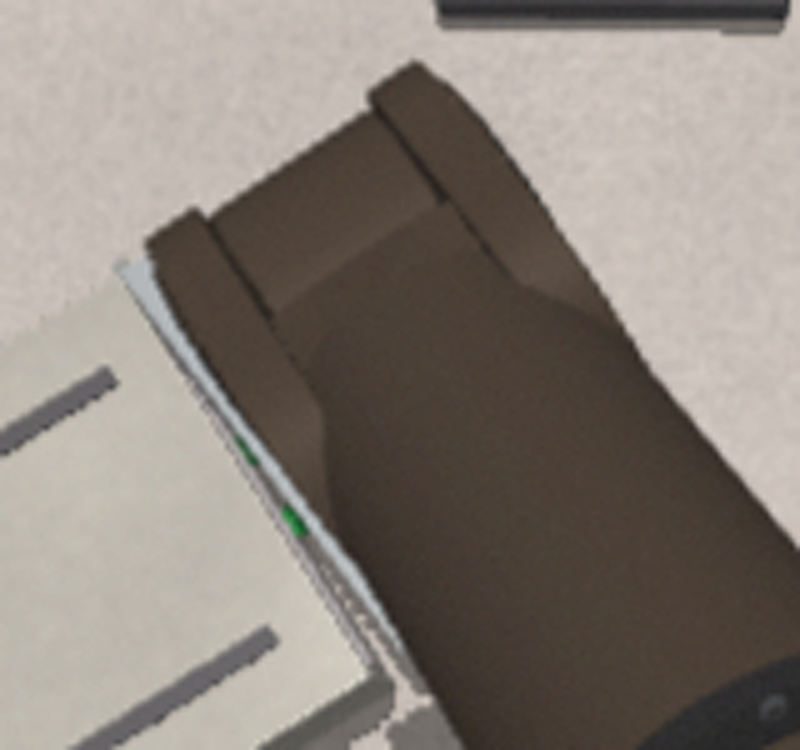

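```bash
python3 -m creep '[[[0.8,1.9,0,0,0,0,1],[0.8,1.9,-5,0,0,0,1],[0.8,1.9,-9,0,0,0,1],[0.8,1.9,-12,0,0,0,1],[0.8,1.9,-12,0,0,0,1]]]' ;python3 -c "
from h import *; st(); crop(shot('side','1'),150,180,310,300,5,'c4')"
```

```text
clock: 2.35
position: [0.5424, 0.1444, 0.051]
ee_rot: [-1.407, -2.804, 0.009]
force: [-0.4, -1.0, 0.7]
width: 0.997
t 2.35 p [0.5424 0.1444 0.051 ] zt [-0.006 -0.003 -1.   ] yaw(y) 36.7 F [-0.4 -1.   0.7] w 0.997 q [-0.    0.62 -0.5   1.88  0.43  0.75 -0.1 ]
```

View pics/c4.png

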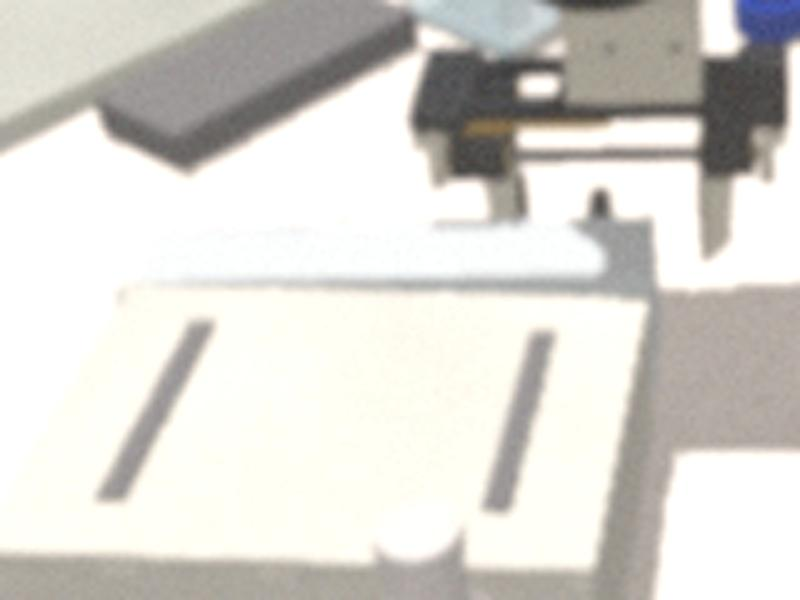

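```bash
python3 -m creep '[[[0.1,0.4,0.2,0,0,0,1],[0.1,0.4,0.2,0,0,0,-1],[0.1,0.4,0.2,0,0,0,-1],[0.1,0.4,0.2,0,0,0,-1],[0.1,0.4,0.2,0,0,0,-1]]]' 12;python3 -m creep '[[[0,0,0,0,0,0,-1],[0,0,0,0,0,0,-1],[0,0,0,0,0,0,-1],[0,0,0,0,0,0,-1]]]'; python3 -c "
from h import *; st(); crop(shot('side','2'),150,180,310,300,5,'c4')
H=np.array([.672,.347])
p=arm.observe()['position'][:2]
for d in range(0,95,8):
    a=np.radians(d); c,s=np.cos(a),np.sin(a); q=H+np.array([[c,-s],[s,c]])@(p-H); print(d,((q-p)*100).round(2), q.round(3))
"
```

```text
clock: 2.9
position: [0.5461, 0.1518, 0.0568]
ee_rot: [1.405, 2.809, 0.001]
force: [-0.5, -0.1, -0.8]
width: 0.701
clock: 3.3
position: [0.5458, 0.1519, 0.0562]
ee_rot: [-1.405, -2.81, 0.0]
force: [-0.4, -0.7, -0.1]
width: 0.354
t 3.3 p [0.5458 0.1519 0.0562] zt [-0.  0. -1.] yaw(y) 36.9 F [-0.4 -0.7 -0.1] w 0.354 q [-0.01  0.62 -0.51  1.87  0.42  0.76 -0.11]
0 [0. 0.] [0.546 0.152]
8 [ 2.84 -1.57] [0.574 0.136]
16 [ 5.87 -2.72] [0.604 0.125]
24 [ 9.03 -3.45] [0.636 0.117]
32 [12.26 -3.72] [0.668 0.115]
40 [15.49 -3.55] [0.701 0.116]
48 [18.67 -2.92] [0.733 0.123]
56 [21.74 -1.86] [0.763 0.133]
64 [24.62 -0.39] [0.792 0.148]
72 [27.27  1.48] [0.819 0.167]
80 [29.64  3.69] [0.842 0.189]
88 [31.68  6.22] [0.863 0.214]
```

View pics/c4.png

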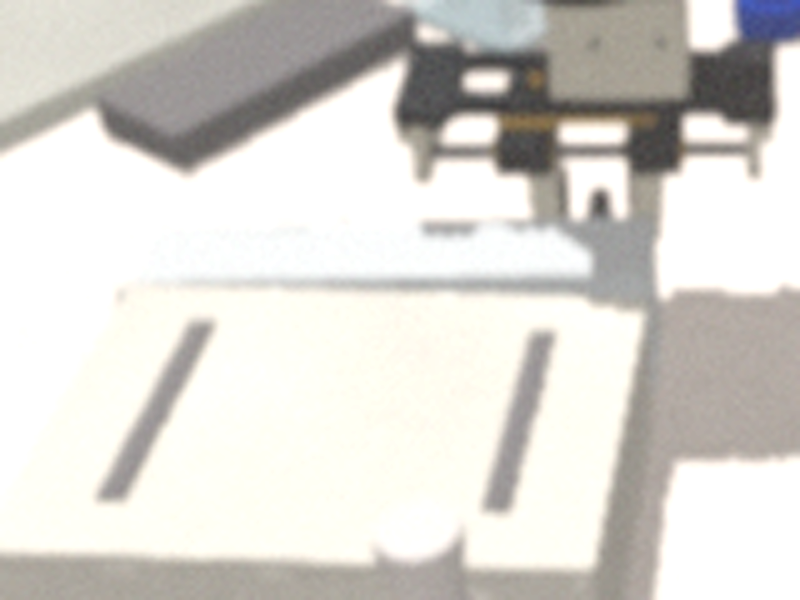

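```bash
python3 -m creep '[[[0,0,0,0,0,0,-1],[0,0,0,0,0,0,-1],[0,0,0,0,0,0,-1],[0,0,0,0,0,0,-1],[0,0,0,0,0,0,-1]]]'; python3 -c "
from h import *; st()"
```

```text
clock: 3.85
position: [0.5452, 0.1508, 0.056]
ee_rot: [-1.406, -2.809, 0.003]
force: [-3.5, -4.3, 2.5]
width: 0.125
t 3.85 p [0.5452 0.1508 0.056 ] zt [-0.001 -0.002 -1.   ] yaw(y) 36.8 F [-3.5 -4.3  2.5] w 0.125 q [-0.01  0.62 -0.51  1.87  0.42  0.76 -0.11]
```

```bash
python3 -m creep '[[[2.1,-1.2,0,0,0,6,-1],[4.3,-2.2,0,0,0,12,-1],[6.65,-2.95,0,0,0,18,-1],[9.0,-3.45,0,0,0,24,-1],[11.45,-3.7,0,0,0,30,-1]]]'; python3 -c "
from h import *; st()
H=np.array([.672,.347])
p=arm.observe()['position'][:2]
print(np.linalg.norm(p-H))
for d in range(0,72,6):
    a=np.radians(d); c,s=np.cos(a),np.sin(a); q=H+np.array([[c,-s],[s,c]])@(p-H); print(d,((q-p)*100).round(2), q.round(3))"
```

```text
clock: 4.35
position: [0.6612, 0.1155, 0.0561]
ee_rot: [-0.623, -3.079, -0.003]
force: [-0.1, 6.7, -3.6]
width: 0.127
t 4.35 p [0.6612 0.1155 0.0561] zt [ 0.     0.002 -1.   ] yaw(y) 67.1 F [-0.1  6.7 -3.6] w 0.127 q [ 0.13  0.78 -0.62  1.59  0.53  0.94  0.5 ]
0.23171810125630382
0 [0. 0.] [0.661 0.116]
6 [2.43 0.01] [0.685 0.116]
12 [4.84 0.28] [0.71  0.118]
18 [7.21 0.8 ] [0.733 0.124]
24 [9.51 1.56] [0.756 0.131]
30 [11.72  2.56] [0.778 0.141]
36 [13.81  3.79] [0.799 0.153]
42 [15.77  5.22] [0.819 0.168]
48 [17.56  6.86] [0.837 0.184]
54 [19.17  8.67] [0.853 0.202]
60 [20.58 10.64] [0.867 0.222]
66 [21.79 12.75] [0.879 0.243]
```

```bash
python3 -m creep '[[[2.43,0,0,0,0,6,-1],[4.84,0.28,0,0,0,12,-1],[7.21,0.8,0,0,0,18,-1],[9.51,1.56,0,0,0,24,-1],[11.72,2.56,0,0,0,30,-1]]]'; python3 -c "
from h import *; st()
H=np.array([.672,.347])
p=arm.observe()['position'][:2]
print(np.linalg.norm(p-H))
for d in range(0,35,6):
    a=np.radians(d); c,s=np.cos(a),np.sin(a); q=H+np.array([[c,-s],[s,c]])@(p-H); print(d,((q-p)*100).round(2), q.round(3))"
```

```text
clock: 4.85
position: [0.7781, 0.1422, 0.0561]
ee_rot: [0.195, -3.135, -0.004]
force: [-2.5, 4.3, 2.6]
width: 0.123
t 4.85 p [0.7781 0.1422 0.0561] zt [-0.001  0.003 -1.   ] yaw(y) 97.1 F [-2.5  4.3  2.6] w 0.123 q [ 0.09  0.98 -0.72  1.21  0.63  1.17  1.06]
0.23061897588063368
0 [0. 0.] [0.778 0.142]
6 [2.08 1.22] [0.799 0.154]
12 [4.03 2.65] [0.818 0.169]
18 [5.81 4.28] [0.836 0.185]
24 [7.41 6.08] [0.852 0.203]
30 [8.82 8.05] [0.866 0.223]
```

```bash
python3 -m creep '[[[2.08,1.22,0,0,0,6,-1],[4.03,2.65,0,0,0,12,-1],[5.81,4.28,0,0,0,18,-1],[7.1,5.7,0,0,0,23,-1],[7.6,6.4,0,0,0,25,-1]]]';python3 -m creep '[[[0,0,0,0,0,0,-1],[0,0,0,0,0,0,-1]]]' ; python3 -c "
from h import *; st(); crop(shot('top','3'),130,80,290,230,5,'c5'); crop(shot('side','3'),100,150,330,320,3,'c6')"
```

```text
clock: 5.35
position: [0.8547, 0.2065, 0.0562]
ee_rot: [-0.868, 3.017, 0.002]
force: [-0.2, -1.0, 2.8]
width: 0.129
clock: 5.55
position: [0.8536, 0.205, 0.0562]
ee_rot: [-0.861, 3.021, 0.001]
force: [-0.3, 1.0, 2.2]
width: 0.127
t 5.55 p [0.8536 0.205  0.0562] zt [ 0.     0.001 -1.   ] yaw(y) 121.8 F [-0.3  1.   2.2] w 0.127 q [-0.03  1.13 -0.77  0.87  0.7   1.35  1.52]
```

View pics/c5.png

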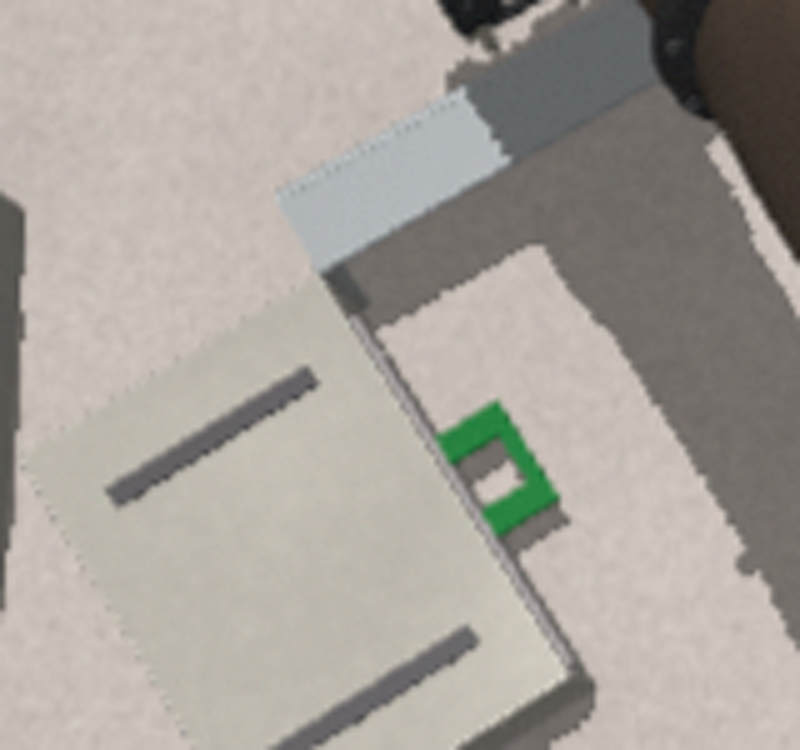

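View pics/c6.png

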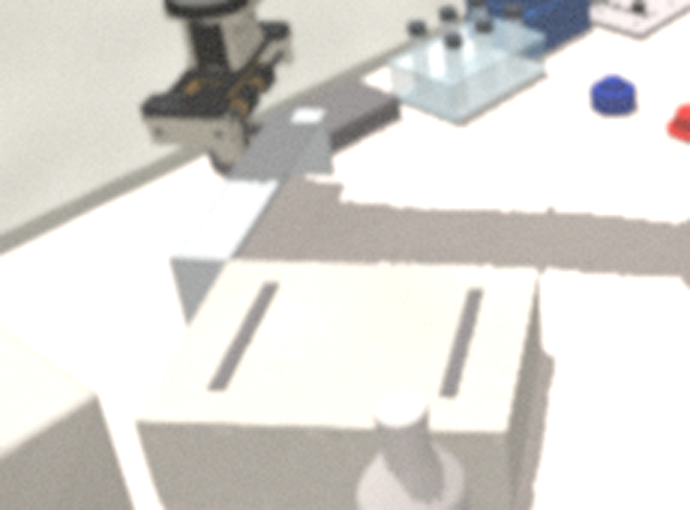

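```bash
python3 - <<'E'
from h import *
P=lambda u,v,z:ray("top",130+u/5,80+v/5,z)
a,b=P(325,270,.082),P(510,158,.082); print("door",np.degrees(np.arctan2(*(b-a)[1::-1]))+146.9)
a,b=P(278,195,.082),P(462,90,.082); print("door",np.degrees(np.arctan2(*(b-a)[1::-1]))+146.9)
t=[P(*p,.037) for p in((500,402),(558,498),(440,437),(497,533))]; print(t)
xl=np.array([np.cos(np.radians(123.1)),np.sin(np.radians(123.1))]);yl=np.array([-xl[1],xl[0]])
O=np.array([.5674,.2789])
for q in t: print(((q[:2]-O)@xl).round(4),((q[:2]-O)@yl).round(4))
E
```

```text
door 89.60477783738999
door 88.22825458330112
[array([0.60993982, 0.26276552, 0.037     ]), array([0.55763259, 0.23025097, 0.037     ]), array([0.5906236 , 0.29447132, 0.037     ]), array([0.53852423, 0.26240401, 0.037     ])]
-0.0367 -0.0268
-0.0354 0.0347
0.0004 -0.028
0.002 0.0332
```

```bash
python3 -m creep '[[[0,0,0,0,0,0,0.2],[0,0,0,0,0,0,0.2],[0,0,0,0,0,0,0.2],[0,0,0,0,0,0,0.2],[0,0,0,0,0,0,0.2]]]' 30;python3 -m creep '[[[0,0,5,0,0,0,0.2],[0,0,10,0,0,0,0.2],[0,0,15,0,0,0,0.2],[-4,-4,15,0,0,-8,0.2],[-8,-8,15,0,0,-16,0.2]]]' ; python3 -m creep '[[[-34,-39,0,0,0,-131,0.2],[-34,-39,0,0,0,-131,0.2],[-34,-39,0,0,0,-131,0.2],[-34,-39,0,0,0,-131,0.2],[-34,-39,0,0,0,-131,0.2]]]'; python3 -c "
from h import *; st(); crop(shot('top','4'),130,80,290,230,5,'c7'); "
```

```text
clock: 6.15
position: [0.8535, 0.2043, 0.0562]
ee_rot: [0.862, -3.021, 0.0]
force: [-0.7, 0.4, -0.0]
width: 0.516
clock: 6.65
position: [0.7837, 0.136, 0.2092]
ee_rot: [-0.425, 3.107, 0.004]
force: [1.2, -0.4, -0.7]
width: 0.599
clock: 7.15
position: [0.617, -0.0563, 0.2064]
ee_rot: [0.746, 3.051, -0.0]
force: [0.8, 0.1, 0.8]
width: 0.603
t 7.15 p [ 0.617  -0.0563  0.2064] zt [ 0. -0. -1.] yaw(y) 62.5 F [0.8 0.1 0.8] w 0.603 q [ 0.48  0.56 -0.73  1.59  0.4   1.14  0.75]
```

View pics/c7.png

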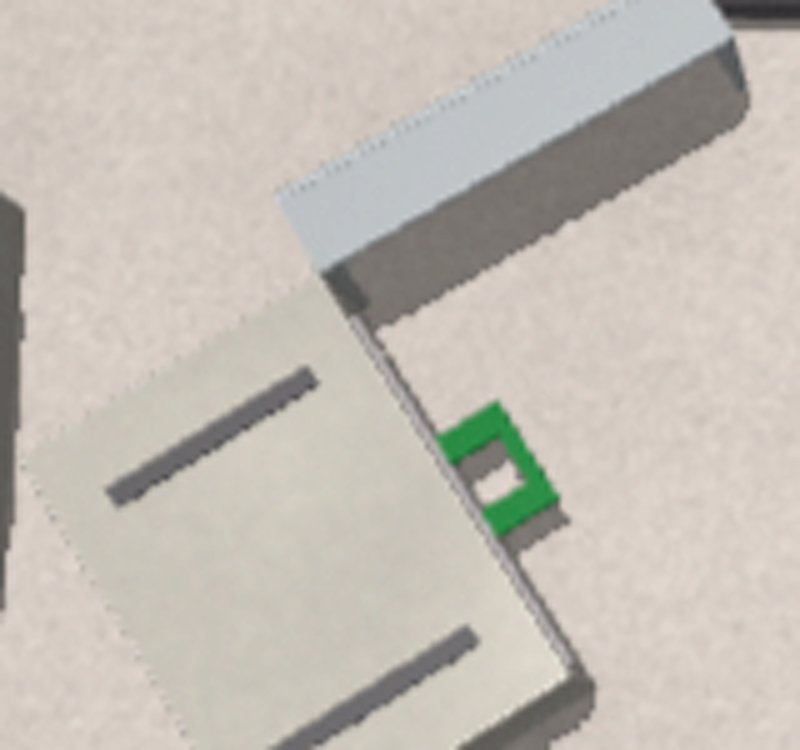

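View pics/top4.png

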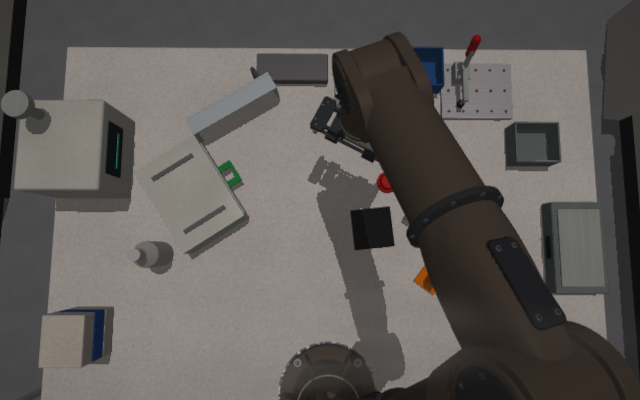

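```bash
python3 -m creep '[[[-18.4,-21.1,0,0,0,-88.5,0.2],[-18.4,-21.1,0,0,0,-88.5,0.2],[-18.4,-21.1,0,0,0,-88.5,0.2],[-18.4,-21.1,0,0,0,-88.5,0.2],[-18.4,-21.1,0,0,0,-88.5,0.2]]]'; python3 -c "
from h import *; st()"
```

```text
clock: 7.7
position: [0.453, -0.2443, 0.2066]
ee_rot: [1.81, 2.567, -0.0]
force: [1.0, -0.8, 0.2]
width: 0.6
t 7.7 p [ 0.453  -0.2443  0.2066] zt [ 0.001 -0.001 -1.   ] yaw(y) 19.6 F [ 1.  -0.8  0.2] w 0.6 q [ 0.84  0.36 -0.57  1.85  0.23  1.    0.51]
```

```bash
python3 -m creep '[[[-2.05,-2.3,0,0,0,-45.6,0.2],[-2.05,-2.3,0,0,0,-45.6,0.2],[-2.05,-2.3,0,0,0,-45.6,0.2],[-2.05,-2.3,0,0,0,-45.6,0.2],[-2.05,-2.3,0,0,0,-45.6,0.2]]]';  python3 -m creep '[[[0,0,0,0,0,-2,0.2],[0,0,0,0,0,-2,0.2]]]'; python3 -c "
from h import *; st();crop(shot('side','5'),300,140,460,240,5,'c8');crop(shot('top','5'),340,120,500,270,5,'c9')"
```

```text
clock: 8.2
position: [0.434, -0.266, 0.2065]
ee_rot: [2.625, 1.726, 0.0]
force: [0.2, 0.0, -0.5]
width: 0.6
clock: 8.4
position: [0.4341, -0.2658, 0.2065]
ee_rot: [2.649, 1.688, 0.0]
force: [-0.4, 0.4, -0.0]
width: 0.602
t 8.4 p [ 0.4341 -0.2658  0.2065] zt [ 0. -0. -1.] yaw(y) -25.0 F [-0.4  0.4 -0. ] w 0.602 q [ 0.76  0.32 -0.4   1.88  0.15  0.98 -0.14]
```

View pics/c8.png

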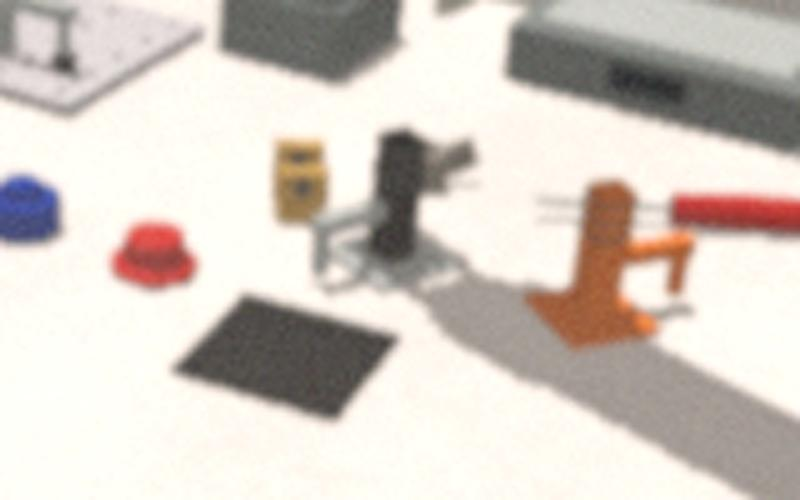

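View pics/c9.png

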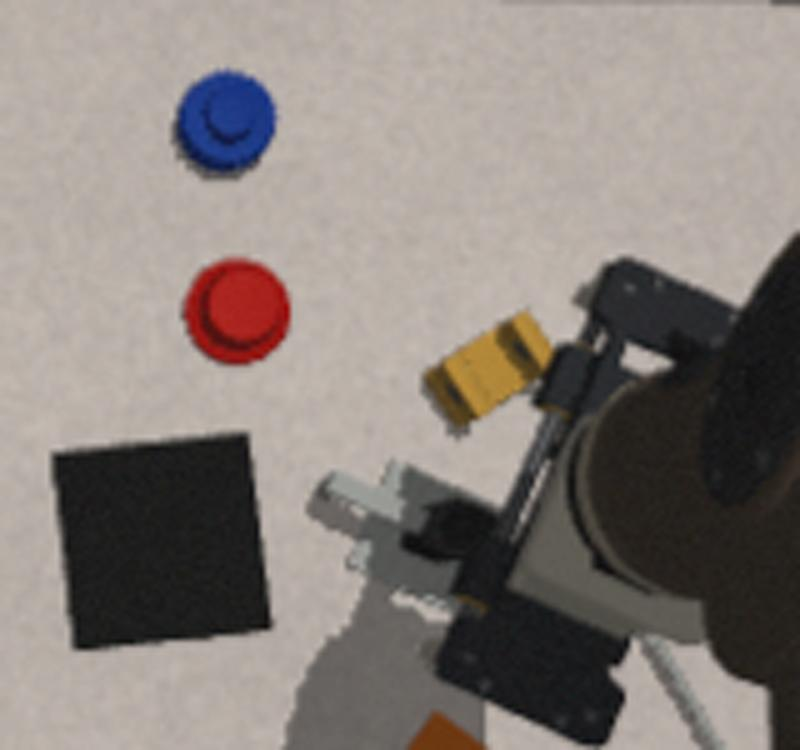

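```bash
python3 -m creep '[[[-0.15,-0.1,-5,0,0,-1,0.2],[-0.15,-0.1,-9,0,0,-1,0.2],[-0.15,-0.1,-12,0,0,-1,0.2],[-0.15,-0.1,-13.3,0,0,-1,0.2],[-0.15,-0.1,-13.3,0,0,-1,0.2]]]';  python3 -m creep '[[[0,0,0,0,0,0,-1],[0,0,0,0,0,0,-1],[0,0,0,0,0,0,-1],[0,0,0,0,0,0,-1],[0,0,0,0,0,0,-1]]]' 40; python3 -m creep '[[[0,0,0,0,0,0,-1],[0,0,0,0,0,0,-1]]]' 40; python3 -c "
from h import *; st();crop(shot('side','6'),300,140,460,240,5,'c8')"
```

```text
clock: 9.0
position: [0.4315, -0.2666, 0.072]
ee_rot: [-2.662, -1.664, 0.002]
force: [0.1, -0.2, 1.0]
width: 0.6
clock: 9.5
position: [0.4327, -0.2675, 0.0739]
ee_rot: [2.664, 1.663, 0.001]
force: [0.0, -0.3, 3.2]
width: 0.259
clock: 9.7
position: [0.4328, -0.2675, 0.0739]
ee_rot: [2.664, 1.663, 0.001]
force: [-0.4, 0.2, 7.2]
width: 0.26
t 9.7 p [ 0.4328 -0.2675  0.0739] zt [ 0.001 -0.001 -1.   ] yaw(y) -26.1 F [-0.4  0.2  7.2] w 0.26 q [ 0.71  0.49 -0.35  2.01  0.26  0.68 -0.26]
```

View pics/c8.png

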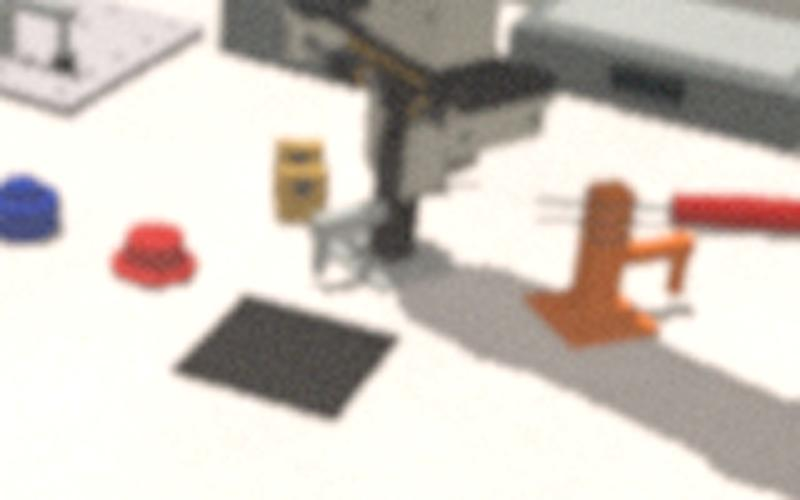

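```bash
python3 -m creep '[[[0,0,3,0,0,0,-1],[0,0,7,0,0,0,-1],[0,0,10,0,0,0,-1],[17.2,48.4,10,0,0,59,-1],[17.2,48.4,10,0,0,59,-1]]]';  python3 -m creep '[[[15.5,43.5,0,0,0,51,-1],[15.5,43.5,0,0,0,51,-1],[15.5,43.5,0,0,0,51,-1],[15.5,43.5,0,0,0,51,-1],[15.5,43.5,0,0,0,51,-1]]]'; python3 -c "
from h import *; st()"
```

```text
clock: 10.25
position: [0.4659, -0.1732, 0.1741]
ee_rot: [2.384, 2.043, 0.0]
force: [1.9, 1.5, -4.0]
width: 0.259
clock: 10.75
position: [0.5495, 0.0642, 0.1728]
ee_rot: [-1.464, -2.779, 0.001]
force: [0.8, -0.6, -3.7]
width: 0.262
t 10.75 p [0.5495 0.0642 0.1728] zt [-0.001 -0.001 -1.   ] yaw(y) 34.4 F [ 0.8 -0.6 -3.7] w 0.262 q [ 0.29  0.49 -0.7   1.79  0.37  0.99  0.05]
```

```bash
python3 -m creep '[[[5.5,15.2,0,0,0,-1.4,-1],[5.5,15.2,0,0,0,-1.4,-1],[5.5,15.2,0,0,0,-1.4,-1],[5.5,15.2,0,0,0,-1.4,-1],[5.5,15.2,0,0,0,-1.4,-1]]]'; python3 -m creep '[[[0,0,-4.5,0,0,0,-1],[0,0,-4.5,0,0,0,-1],[0,0,-4.5,0,0,0,-1]]]'; python3 -c "
from h import *; st();crop(shot('side','7'),150,160,310,280,5,'c8');crop(shot('top','7'),170,110,330,230,5,'c9')"
```

```text
clock: 11.25
position: [0.6038, 0.2177, 0.1724]
ee_rot: [-1.499, -2.759, -0.001]
force: [-0.3, -0.8, -3.6]
width: 0.262
clock: 11.55
position: [0.6039, 0.2124, 0.1277]
ee_rot: [-1.507, -2.755, 0.005]
force: [0.6, 0.7, -1.7]
width: 0.255
t 11.55 p [0.6039 0.2124 0.1277] zt [-0.003 -0.002 -1.   ] yaw(y) 32.6 F [ 0.6  0.7 -1.7] w 0.255 q [-0.01  0.66 -0.64  1.62  0.44  1.02 -0.22]
```

View pics/c8.png

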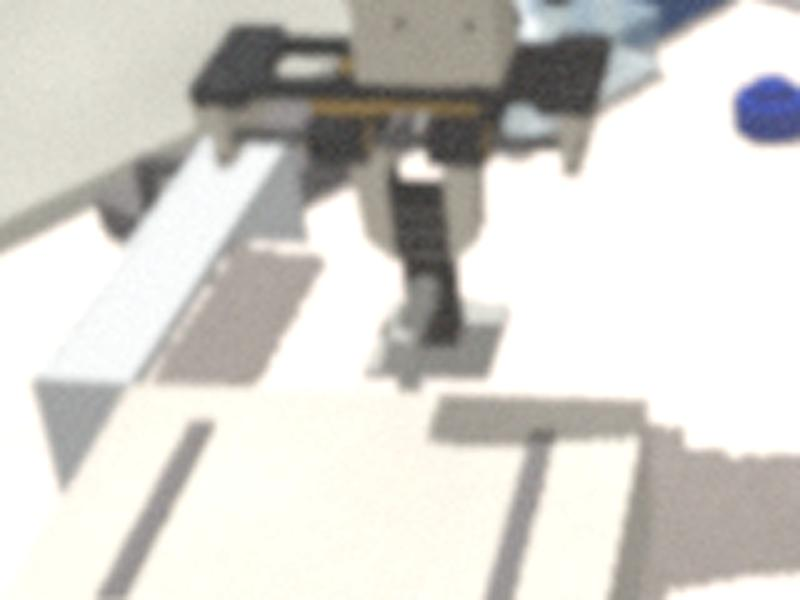

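View pics/c9.png

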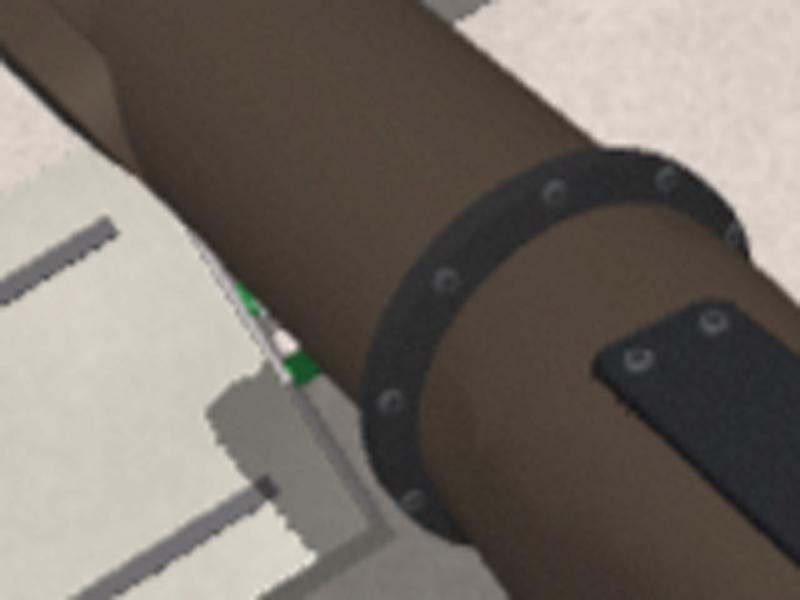

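```bash
python3 -m creep '[[[0,0,0,0,0,0,-1],[0,0,0,0,0,0,-1],[0,0,0,0,0,0,-1]]]'; python3 -c "
from h import *; st()
o=arm.observe();p=o['position'];a=np.radians(122.8);print(p[:2]+.06*np.array([np.cos(a),np.sin(a)]))"
```

```text
clock: 11.95
position: [0.605, 0.2146, 0.1291]
ee_rot: [1.506, 2.756, 0.001]
force: [-0.4, -0.7, -4.2]
width: 0.259
t 11.95 p [0.605  0.2146 0.1291] zt [ 0.001  0.    -1.   ] yaw(y) 32.7 F [-0.4 -0.7 -4.2] w 0.259 q [-0.02  0.66 -0.64  1.62  0.44  1.02 -0.22]
[0.57247015 0.26507157]
```

```bash
python3 -m creep '[[[0,0.1,-1,0,0,0,-1],[0,0.1,-2,0,0,0,-1],[0,0.1,-3,0,0,0,-1],[0,0.1,-3,0,0,0,-1]]]'; python3 -m creep '[[[0,0,-1,0,0,0,-1],[0,0,-1.9,0,0,0,-1],[0,0,-1.9,0,0,0,-1]]]';python3 -c "
from h import *; st();crop(shot('side','8'),150,160,310,280,5,'c8')"
```

```text
clock: 12.35
position: [0.6035, 0.2149, 0.0958]
ee_rot: [-1.505, -2.755, 0.005]
force: [-0.9, -0.8, -4.4]
width: 0.26
clock: 12.65
position: [0.6038, 0.215, 0.0776]
ee_rot: [-1.505, -2.756, 0.003]
force: [-0.0, -0.3, -3.8]
width: 0.261
t 12.65 p [0.6038 0.215  0.0776] zt [-0.002 -0.001 -1.   ] yaw(y) 32.7 F [-0.  -0.3 -3.8] w 0.261 q [-0.04  0.71 -0.61  1.66  0.49  0.93 -0.26]
```

View pics/c8.png

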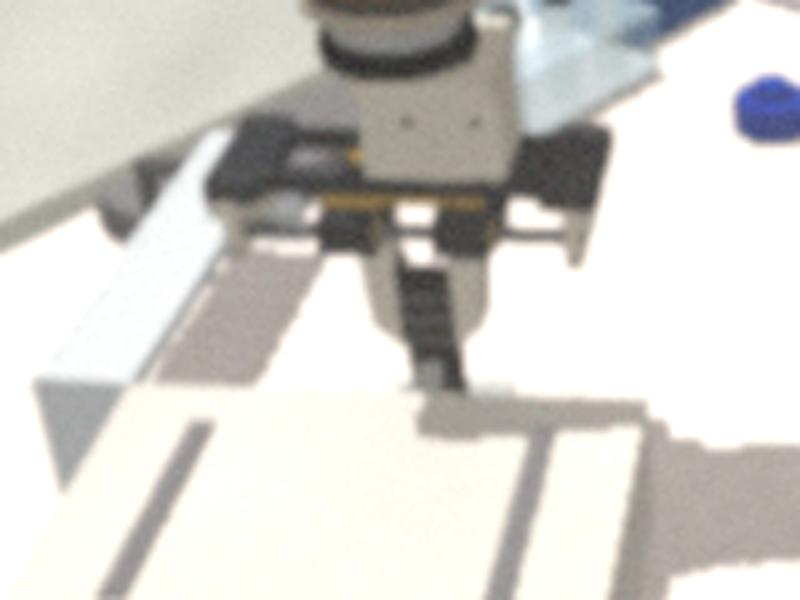

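```bash
python3 -m creep '[[[0.8,-1.25,0.3,0,0,0,-1],[2,-3.1,0.3,0,0,0,-1],[3.3,-5,0.3,0,0,0,-1],[4.6,-7,0.3,0,0,0,-1],[4.6,-7,0.3,0,0,0,-1]]]'; python3 -m creep '[[[1.1,-1.7,0,0,0,0,-1],[2.2,-3.4,0,0,0,0,-1],[3.3,-5.1,0,0,0,0,-1],[3.3,-5.1,0,0,0,0,-1],[3.3,-5.1,0,0,0,0,-1]]]';python3 -c "
from h import *; st();crop(shot('side','9'),150,140,310,260,5,'c8');shot('top','9')"
```

```text
clock: 13.2
position: [0.6537, 0.1398, 0.0825]
ee_rot: [1.513, 2.75, -0.003]
force: [0.8, -0.3, -3.4]
width: 0.258
clock: 13.7
position: [0.6836, 0.0945, 0.0825]
ee_rot: [1.507, 2.756, 0.0]
force: [0.1, 0.7, -3.2]
width: 0.26
t 13.7 p [0.6836 0.0945 0.0825] zt [ 0.  0. -1.] yaw(y) 32.7 F [ 0.1  0.7 -3.2] w 0.26 q [ 0.14  0.77 -0.6   1.52  0.49  1.   -0.02]
```

View pics/c8.png

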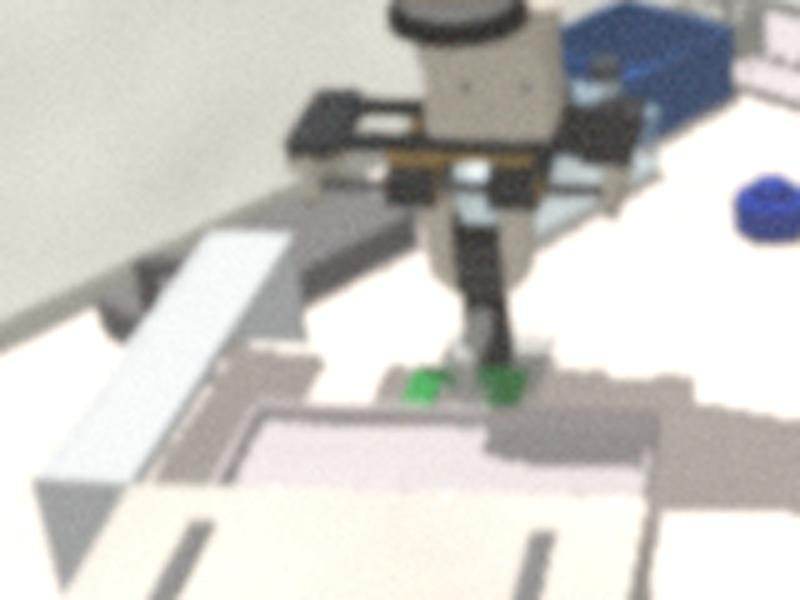

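View pics/top9.png

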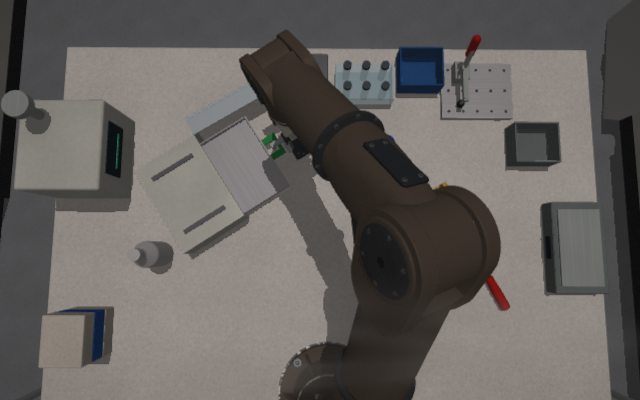

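```bash
python3 -m creep '[[[-0.2,0.4,0,0,0,0,-1],[-0.2,0.4,2,0,0,0,-1],[-0.2,0.4,5,0,0,0,-1],[-0.2,0.4,9,0,0,0,-1],[-0.2,0.4,9,0,0,0,-1]]]'; python3 -m creep '[[[-25.1,-22.3,0,0,0,-33,-1],[-25.1,-22.3,0,0,0,-33,-1],[-25.1,-22.3,0,0,0,-33,-1],[-25.1,-22.3,0,0,0,-33,-1],[-25.1,-22.3,0,0,0,-33,-1]]]';python3 -c "
from h import *; st();shot('top','10')"
```

```text
clock: 14.3
position: [0.684, 0.1013, 0.1786]
ee_rot: [1.501, 2.752, 0.011]
force: [0.8, 1.5, -1.9]
width: 0.258
clock: 14.8
position: [0.4926, -0.0679, 0.1719]
ee_rot: [2.231, 2.211, -0.001]
force: [0.9, -1.6, -2.4]
width: 0.257
t 14.8 p [ 0.4926 -0.0679  0.1719] zt [-0.    -0.001 -1.   ] yaw(y) -0.5 F [ 0.9 -1.6 -2.4] w 0.257 q [ 0.48  0.37 -0.57  1.93  0.25  0.91 -0.23]
```

View pics/top10.png

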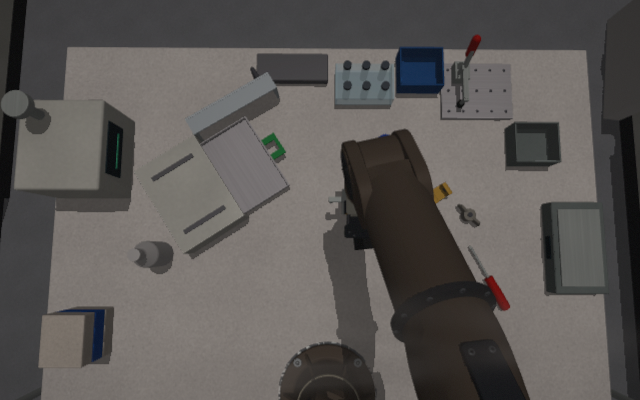

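```bash
python3 -m creep '[[[-6.3,-5.6,0,0,0,0,-1],[-6.3,-5.6,0,0,0,0,-1],[-6.3,-5.6,0,0,0,0,-1],[-6.3,-5.6,-4,0,0,0,-1],[-6.3,-5.6,-7,0,0,0,-1]]]'; python3 -m creep '[[[0,0,0,0,0,0,-1],[0,0,0,0,0,0,-1],[0,0,0,0,0,0,-1]]]';python3 -c "
from h import *; st();crop(shot('top','11'),160,80,320,230,5,'c10')"
```

```text
clock: 15.35
position: [0.4324, -0.1229, 0.1015]
ee_rot: [2.225, 2.215, 0.002]
force: [-0.2, -0.5, -3.5]
width: 0.256
clock: 15.65
position: [0.433, -0.1229, 0.1035]
ee_rot: [2.225, 2.216, 0.002]
force: [-0.1, 0.4, -3.8]
width: 0.262
t 15.65 p [ 0.433  -0.1229  0.1035] zt [ 0.002 -0.    -1.   ] yaw(y) -0.2 F [-0.1  0.4 -3.8] w 0.262 q [ 0.58  0.4  -0.53  2.12  0.31  0.7  -0.16]
```

View pics/c10.png

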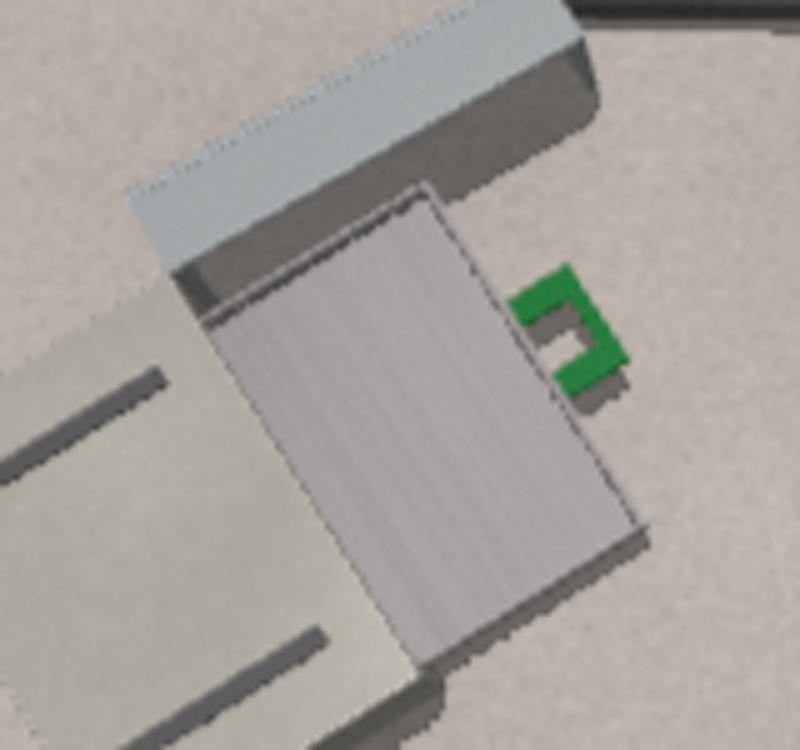

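```bash
python3 - <<'E'
from h import *
P=lambda u,v,z:ray("top",160+u/5,80+v/5,z)[:2]
a,b=P(428,183,.037),P(648,527,.037); t=[P(*p,.037) for p in((567,262),(630,360),(508,300),(566,398))]
yaw=np.degrees(np.arctan2(*(b-a)[1::-1])); m=(a+b)/2; print(a,b,np.linalg.norm(a-b),yaw,m)
for y in (yaw,-146.9):
    yl=np.array([np.cos(np.radians(y)),np.sin(np.radians(y))]); xl=np.array([yl[1],-yl[0]])
    O=np.array([.5674,.2789])
    print("out",(m-O)@xl,(m-O)@yl,[(((q-O)@xl).round(4),((q-O)@yl).round(4)) for q in t]); print("floor centre",m+.08*xl,xl,yl)
E
python3 -m creep '[[[-0.2,-0.1,-1.5,0,0,0,-1],[-0.2,-0.1,-2.5,0,0,0,-1],[-0.2,-0.1,-2.5,0,0,0,-1],[-0.2,-0.1,-2.5,0,0,0,-1]]]'; python3 -c "
from h import *; st()"
```

```text
[0.73187258 0.22359436] [0.5423922  0.10132954] 0.22550277354900128 -147.16731364237128 [0.63713239 0.16246195]
out -0.13564597885873134 0.004538111205827658 [(np.float64(-0.1762), np.float64(-0.0298)), (np.float64(-0.1761), np.float64(0.0347)), (np.float64(-0.138), np.float64(-0.0291)), (np.float64(-0.1359), np.float64(0.0338))]
floor centre [0.59375738 0.22968254] [-0.54218765  0.84025743] [-0.84025743 -0.54218765]
out -0.13562333006830068 0.005170916267415143 [(np.float64(-0.1763), np.float64(-0.029)), (np.float64(-0.176), np.float64(0.0355)), (np.float64(-0.1381), np.float64(-0.0284)), (np.float64(-0.1357), np.float64(0.0345))]
floor centre [0.59344424 0.22947945] [-0.54610196  0.83771872] [-0.83771872 -0.54610196]
clock: 16.1
position: [0.4299, -0.1243, 0.0776]
ee_rot: [2.227, 2.216, 0.0]
force: [-0.1, -0.3, -3.5]
width: 0.259
t 16.1 p [ 0.4299 -0.1243  0.0776] zt [ 0.  0. -1.] yaw(y) -0.3 F [-0.1 -0.3 -3.5] w 0.259 q [ 0.56  0.44 -0.51  2.14  0.35  0.64 -0.19]
```

```bash
python3 -m creep '[[[0,0,-0.15,0,0,0,-1],[0,0,-0.15,0,0,0,0],[0,0,-0.15,0,0,0,0.2],[0,0,-0.15,0,0,0,0.2],[0,0,-0.15,0,0,0,0.2]]]'; python3 -m creep '[[[0,0,4,0,0,0,0.2],[0,0,8,0,0,0,0.2],[0,0,12,0,0,0,0.2],[0,0,14,0,0,0,0.2],[0,0,14,0,0,0,0.2]]]';python3 -m creep '[[[12,8,0,0,0,0,0.2],[12,8,0,0,0,0,0.2],[12,8,0,0,0,0,0.2],[12,8,0,0,0,0,0.2],[12,8,0,0,0,0,0.2]]]';python3 -c "
from h import *; st();crop(shot('top','12'),340,120,500,270,5,'c9');crop(shot('side','12'),300,140,460,240,5,'c8')"
```

```text
clock: 16.6
position: [0.4299, -0.1244, 0.0759]
ee_rot: [2.227, 2.216, 0.0]
force: [-0.7, -0.5, -0.5]
width: 0.56
clock: 17.1
position: [0.4315, -0.1247, 0.2186]
ee_rot: [2.224, 2.212, 0.004]
force: [0.2, -0.0, -0.4]
width: 0.599
clock: 17.6
position: [0.5495, -0.0434, 0.2142]
ee_rot: [-2.223, -2.217, 0.002]
force: [-1.1, -0.5, 0.2]
width: 0.599
t 17.6 p [ 0.5495 -0.0434  0.2142] zt [-0.002  0.001 -1.   ] yaw(y) -0.2 F [-1.1 -0.5  0.2] w 0.599 q [ 0.43  0.42 -0.6   1.75  0.26  1.06 -0.27]
```

View pics/c9.png

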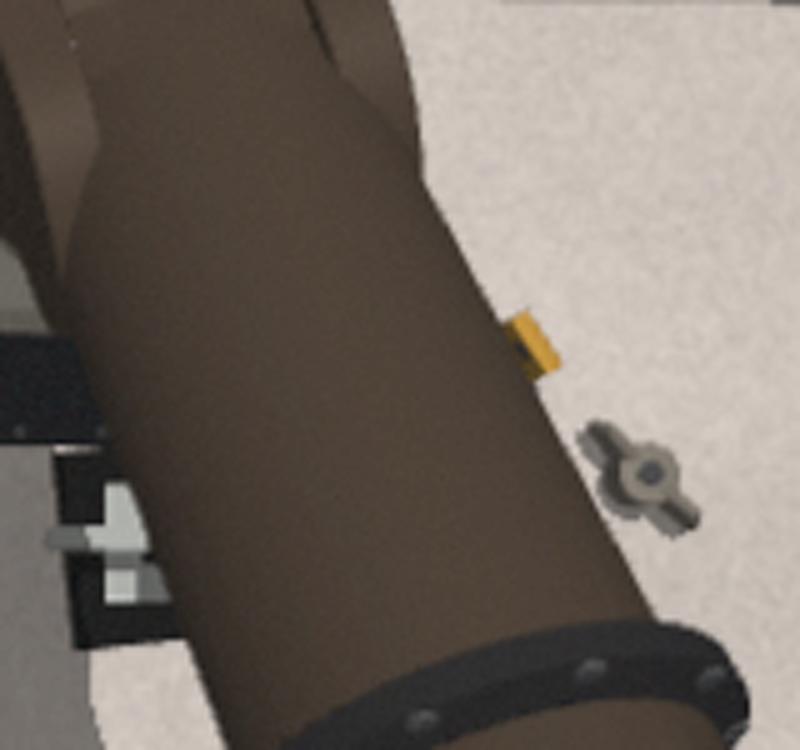

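View pics/c8.png

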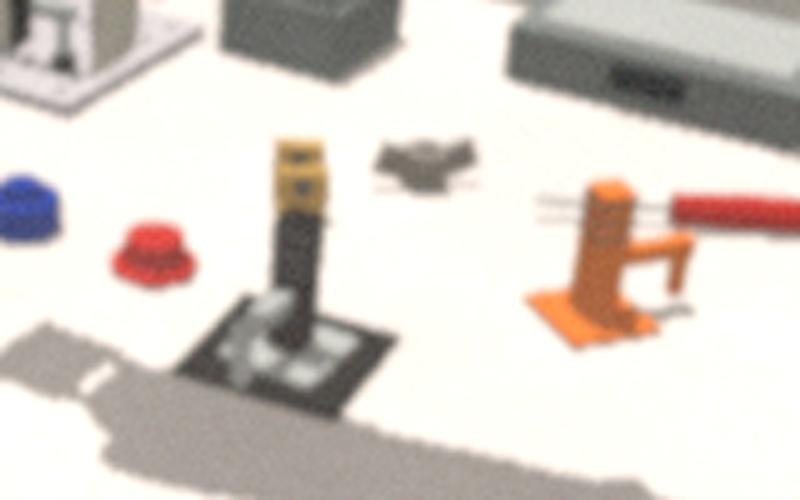

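```bash
python3 - <<'E'
from h import *
S=lambda u,v,z:ray("side",300+u/5,140+v/5,z)
print("hub side",S(428,148,.03),"base",S(428,192,0), "tips",S(384,142,.038),S(470,140,.038))
im=cv2.imread("pics/top12.png"); c=cv2.resize(im[195:240,450:490],None,fx=14,fy=14,interpolation=cv2.INTER_CUBIC); cv2.imwrite("pics/c11.png",np.clip(c*1.6,0,255).astype(np.uint8))
E
```

```text
hub side [ 0.46403822 -0.38306129  0.03      ] base [ 0.4566342  -0.37512593  0.        ] tips [ 0.48717645 -0.35774882  0.038     ] [ 0.43889501 -0.39754154  0.038     ]
```

View pics/c11.png

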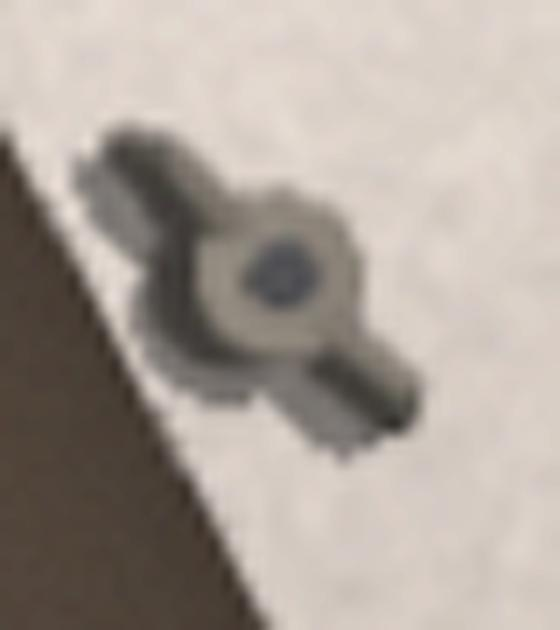

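```bash
python3 -m creep '[[[-8.5,-34,-3,0,0,-44,0.3],[-8.5,-34,-3,0,0,-44,0.3],[-8.5,-34,-3,0,0,-44,0.3],[-8.5,-34,-3,0,0,-44,0.3],[-8.5,-34,-3,0,0,-44,0.3]]]';python3 -c "
from h import *; st();print(ray('top',432,275,.08),ray('top',430,263,.0),ray('top',470,247,.01))"
```

```text
clock: 18.2
position: [0.4869, -0.289, 0.1944]
ee_rot: [2.888, 1.234, -0.001]
force: [1.0, -0.9, -0.1]
width: 0.649
t 18.2 p [ 0.4869 -0.289   0.1944] zt [-0.    -0.001 -1.   ] yaw(y) -43.7 F [ 1.  -0.9 -0.1] w 0.649 q [ 0.71  0.42 -0.36  1.76  0.17  1.   -0.49]
[ 0.30879083 -0.26328998  0.08      ] [ 0.33576875 -0.28075588  0.        ] [ 0.37937443 -0.38803721  0.01      ]
```

```bash
python3 -m creep '[[[-2.2,-9.5,0,0,0,-0.3,0.3],[-2.2,-9.5,0,0,0,-0.3,0.3],[-2.2,-9.5,-5,0,0,-0.3,0.3],[-2.2,-9.5,-10,0,0,-0.3,0.3],[-2.2,-9.5,-10,0,0,-0.3,0.3]]]';python3 -c "
from h import *; st();crop(shot('side','13'),300,140,460,240,5,'c8')"
```

```text
clock: 18.7
position: [0.4615, -0.3798, 0.0886]
ee_rot: [-2.88, -1.231, 0.01]
force: [-1.5, 0.7, 0.1]
width: 0.647
t 18.7 p [ 0.4615 -0.3798  0.0886] zt [-0.01   0.006 -1.   ] yaw(y) -43.7 F [-1.5  0.7  0.1] w 0.647 q [ 0.81  0.58 -0.31  1.77  0.23  0.83 -0.37]
```

View pics/c8.png

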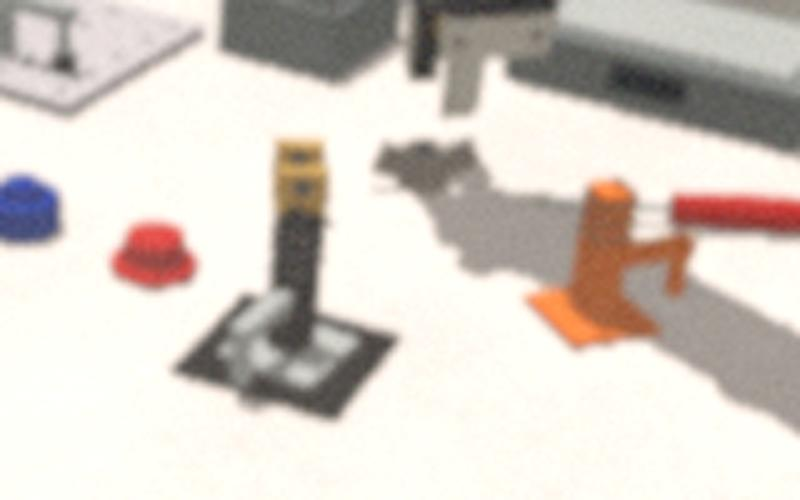

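```bash
python3 -m creep '[[[0,0,0,0,0,0,0.3],[0,0,0,0,0,0,0.3],[0,0,0,0,0,0,0.3]]]';python3 -c "
from h import *; st()"
```

```text
clock: 19.05
position: [0.4686, -0.3817, 0.0969]
ee_rot: [2.884, 1.238, 0.003]
force: [0.5, -0.4, 1.2]
width: 0.651
t 19.05 p [ 0.4686 -0.3817  0.0969] zt [ 0.003 -0.002 -1.   ] yaw(y) -43.5 F [ 0.5 -0.4  1.2] w 0.651 q [ 0.81  0.58 -0.31  1.76  0.23  0.83 -0.37]
```

```bash
python3 -m creep '[[[-0.2,-0.2,-2,0,0,0,0.3],[-0.2,-0.2,-4,0,0,0,0.3],[-0.2,-0.2,-6,0,0,0,0.3],[-0.2,-0.2,-7,0,0,0,0.3],[-0.2,-0.2,-7,0,0,0,0.3]]]';python3 -c "
from h import *; st()"; python3 -m creep '[[[0,0,0,0,0,0,-1],[0,0,0,0,0,0,-1],[0,0,0,0,0,0,-1],[0,0,0,0,0,0,-1],[0,0,0,0,0,0,-1]]]' 30;python3 -c "
from h import *; st();crop(shot('side','14'),300,140,460,240,5,'c8')"
```

```text
clock: 19.55
position: [0.4651, -0.3828, 0.0241]
ee_rot: [-2.886, -1.239, 0.001]
force: [0.7, 0.7, 1.0]
width: 0.65
t 19.55 p [ 0.4651 -0.3828  0.0241] zt [-0.001  0.    -1.   ] yaw(y) -43.5 F [0.7 0.7 1. ] w 0.65 q [ 0.79  0.67 -0.28  1.81  0.27  0.7  -0.4 ]
clock: 20.05
position: [0.4657, -0.3833, 0.0251]
ee_rot: [2.886, 1.238, 0.001]
force: [0.1, -0.5, 5.6]
width: 0.363
t 20.05 p [ 0.4657 -0.3833  0.0251] zt [ 0.001 -0.001 -1.   ] yaw(y) -43.6 F [ 0.1 -0.5  5.6] w 0.363 q [ 0.79  0.67 -0.28  1.81  0.27  0.7  -0.4 ]
```

View pics/c8.png

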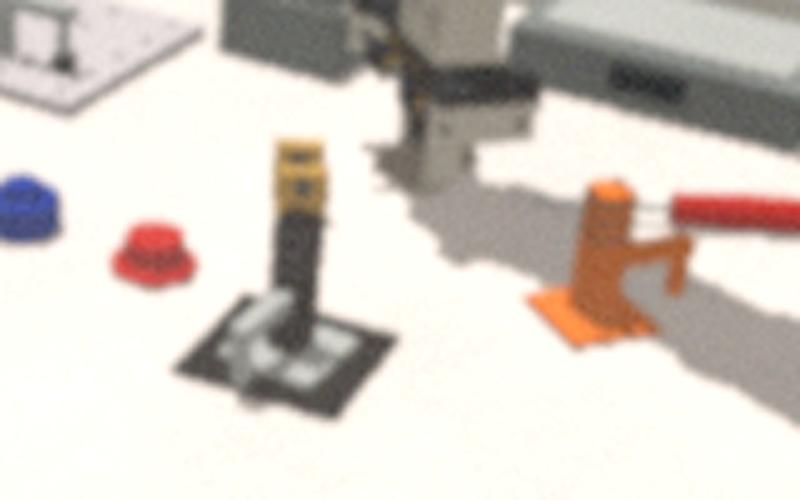

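```bash
python3 -m creep '[[[0,0,5,0,0,0,-1],[0,0,10,0,0,0,-1],[0,0,15,0,0,0,-1],[19.5,62.7,15,0,0,76.5,-1],[19.5,62.7,15,0,0,76.5,-1]]]';python3 -c "
from h import *; st()"; python3 -m creep '[[[16.5,53,0,0,0,60,-1],[16.5,53,0,0,0,60,-1],[16.5,53,0,0,0,60,-1],[16.5,53,0,0,0,60,-1],[16.5,53,0,0,0,60,-1]]]';python3 -c "
from h import *; st()"
```

```text
clock: 20.6
position: [0.4956, -0.2883, 0.1763]
ee_rot: [2.665, 1.656, 0.002]
force: [0.5, 1.1, -1.3]
width: 0.361
t 20.6 p [ 0.4956 -0.2883  0.1763] zt [ 0.003 -0.003 -1.   ] yaw(y) -26.3 F [ 0.5  1.1 -1.3] w 0.361 q [ 0.74  0.45 -0.43  1.76  0.23  0.97 -0.23]
clock: 21.1
position: [0.5694, -0.0472, 0.1745]
ee_rot: [1.87, 2.524, -0.0]
force: [1.8, -0.7, -1.4]
width: 0.36
t 21.1 p [ 0.5694 -0.0472  0.1745] zt [ 0. -0. -1.] yaw(y) 16.9 F [ 1.8 -0.7 -1.4] w 0.36 q [ 0.45  0.5  -0.65  1.75  0.35  1.01 -0.04]
```

```bash
python3 -m creep '[[[9.1,29,0,0,0,16,-1],[9.1,29,0,0,0,16,-1],[9.1,29,0,0,0,16,-1],[9.1,29,0,0,0,16,-1],[9.1,29,0,0,0,16,-1]]]';python3 -c "
from h import *; st()"; python3 -m creep '[[[1.6,5,0,0,0,0,-1],[1.6,5,0,0,0,0,-1],[1.6,5,0,0,0,0,-1],[1.6,5,0,0,0,0,-1]]]';python3 -c "
from h import *; st();crop(shot('side','15'),150,140,310,260,5,'c8')"
```

```text
clock: 21.6
position: [0.6444, 0.1912, 0.1741]
ee_rot: [-1.509, -2.755, 0.001]
force: [2.1, -0.4, -0.4]
width: 0.364
t 21.6 p [0.6444 0.1912 0.1741] zt [-0.    -0.001 -1.   ] yaw(y) 32.6 F [ 2.1 -0.4 -0.4] w 0.364 q [ 0.04  0.67 -0.68  1.49  0.44  1.15 -0.15]
clock: 22.0
position: [0.6602, 0.2382, 0.1739]
ee_rot: [1.51, 2.755, -0.003]
force: [-0.0, -0.5, -1.9]
width: 0.363
t 22.0 p [0.6602 0.2382 0.1739] zt [-0.001 -0.002 -1.   ] yaw(y) 32.5 F [-0.  -0.5 -1.9] w 0.363 q [-0.04  0.71 -0.67  1.4   0.45  1.19 -0.19]
```

View pics/c8.png

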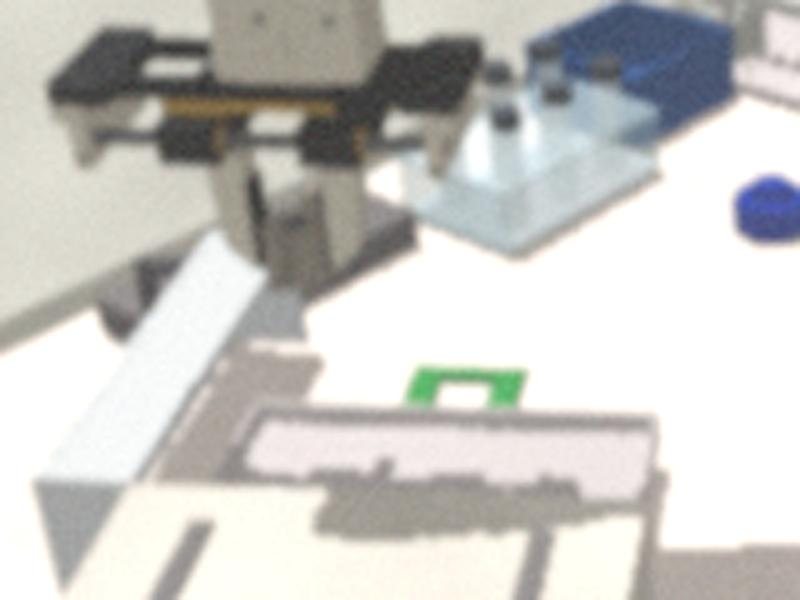

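```bash
python3 -m creep '[[[0.1,0.4,-3,0,0,0.4,-1],[0.1,0.4,-6,0,0,0.4,-1],[0.1,0.4,-9,0,0,0.4,-1],[0.1,0.4,-10.5,0,0,0.4,-1],[0.1,0.4,-10.5,0,0,0.4,-1]]]';python3 -c "
from h import *; st();crop(shot('side','16'),150,140,310,260,5,'c8')"; python3 -m creep '[[[0,0,-0.6,0,0,0,-1],[0,0,-1.2,0,0,0,-1],[0,0,-1.7,0,0,0,-1],[0,0,-1.7,0,0,0,-1]]]'; python3 -c "
from h import *; st()"
```

```text
clock: 22.55
position: [0.6603, 0.2412, 0.0672]
ee_rot: [-1.501, -2.758, 0.006]
force: [0.2, 0.1, -0.9]
width: 0.363
t 22.55 p [0.6603 0.2412 0.0672] zt [-0.003 -0.002 -1.   ] yaw(y) 32.9 F [ 0.2  0.1 -0.9] w 0.363 q [-0.06  0.81 -0.62  1.49  0.52  1.02 -0.25]
clock: 23.0
position: [0.6609, 0.2434, 0.0519]
ee_rot: [-1.499, -2.761, 0.001]
force: [-0.6, 0.7, -0.5]
width: 0.363
t 23.0 p [0.6609 0.2434 0.0519] zt [-0.001 -0.    -1.   ] yaw(y) 33.0 F [-0.6  0.7 -0.5] w 0.363 q [-0.07  0.83 -0.62  1.5   0.54  0.99 -0.26]
```

View pics/c8.png

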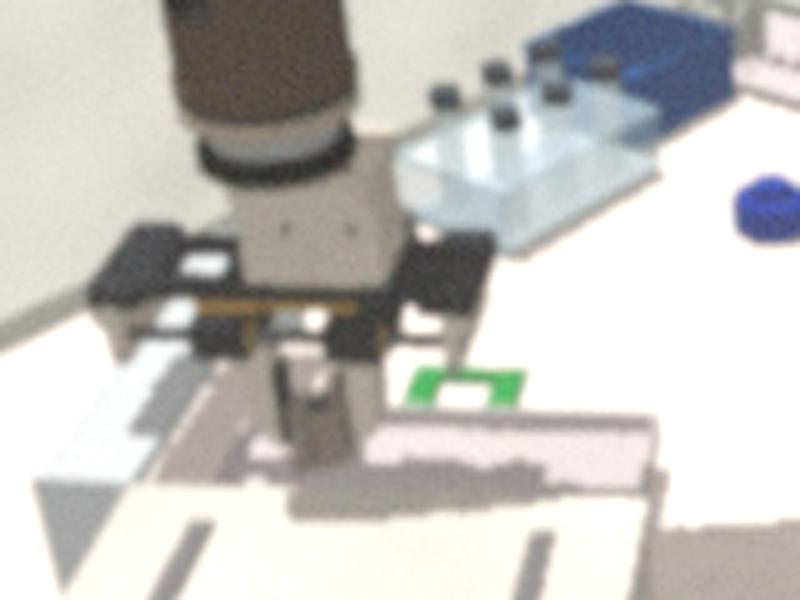

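```bash
python3 -m creep '[[[0,0,-0.15,0,0,0,-1],[0,0,-0.15,0,0,0,-1],[0,0,-0.15,0,0,0,0.05],[0,0,-0.15,0,0,0,0.05],[0,0,-0.15,0,0,0,0.05]]]'; python3 -m creep '[[[0,0,4,0,0,0,0.05],[0,0,8,0,0,0,0.05],[0,0,12,0,0,0,0.05],[-10,-20,12,0,0,-10,0.05],[-20,-40,12,0,0,-20,0.05]]]';python3 -m creep '[[[-5,-25,0,0,0,-40,0.05],[-5,-25,0,0,0,-40,0.05],[-5,-25,0,0,0,-40,0.05],[-5,-25,0,0,0,-40,0.05],[-5,-25,0,0,0,-40,0.05]]]';python3 -c "
from h import *; st();crop(shot('side','17'),150,140,310,260,5,'c8');crop(shot('top','17'),160,80,320,230,5,'c10')"
```

```text
clock: 23.5
position: [0.6614, 0.2438, 0.0512]
ee_rot: [1.499, 2.761, 0.001]
force: [-1.1, -0.6, -0.6]
width: 0.516
clock: 24.0
position: [0.6166, 0.1553, 0.1725]
ee_rot: [1.899, 2.502, 0.006]
force: [0.1, -0.3, 0.1]
width: 0.524
clock: 24.5
position: [0.5669, -0.0927, 0.1715]
ee_rot: [2.642, 1.699, 0.001]
force: [0.4, -0.4, -0.5]
width: 0.526
t 24.5 p [ 0.5669 -0.0927  0.1715] zt [ 0.001 -0.    -1.   ] yaw(y) -24.5 F [ 0.4 -0.4 -0.5] w 0.526 q [ 0.4   0.47 -0.46  1.76  0.25  0.97 -0.59]
```

View pics/c10.png

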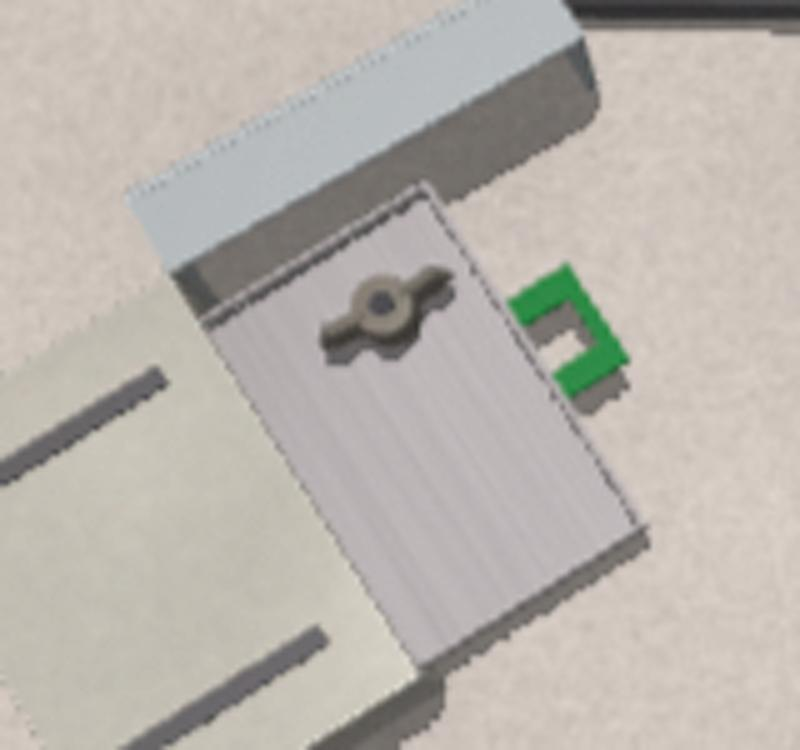

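View pics/top17.png

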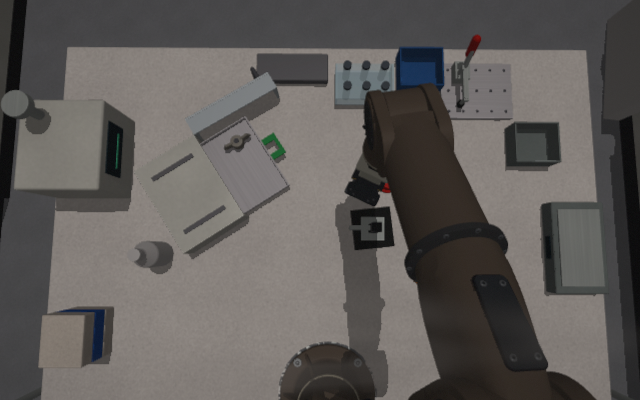

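```bash
python3 -m creep '[[[-13,-18,2,0,0,0,0.05],[-13,-18,2,0,0,0,0.05],[-13,-18,2,0,0,0,0.05],[-13,-18,2,0,0,0,0.05],[-13,-18,2,0,0,0,0.05]]]';python3 - <<'E'
from h import *
st();t=shot('top','18');s=shot('side','18');c=cv2.resize(t[170:215,420:470],None,fx=12,fy=12,interpolation=cv2.INTER_CUBIC); cv2.imwrite("pics/c11.png",np.clip(c*1.6,0,255).astype(np.uint8))
c=cv2.resize(s[150:200,330:380],None,fx=12,fy=12,interpolation=cv2.INTER_CUBIC); cv2.imwrite("pics/c12.png",c)
E
```

```text
clock: 25.1
position: [0.4345, -0.275, 0.1914]
ee_rot: [2.64, 1.7, -0.003]
force: [0.9, -0.4, -0.7]
width: 0.525
t 25.1 p [ 0.4345 -0.275   0.1914] zt [-0.001 -0.002 -1.   ] yaw(y) -24.4 F [ 0.9 -0.4 -0.7] w 0.525 q [ 0.8   0.35 -0.44  1.88  0.18  0.95 -0.15]
```

View pics/c11.png

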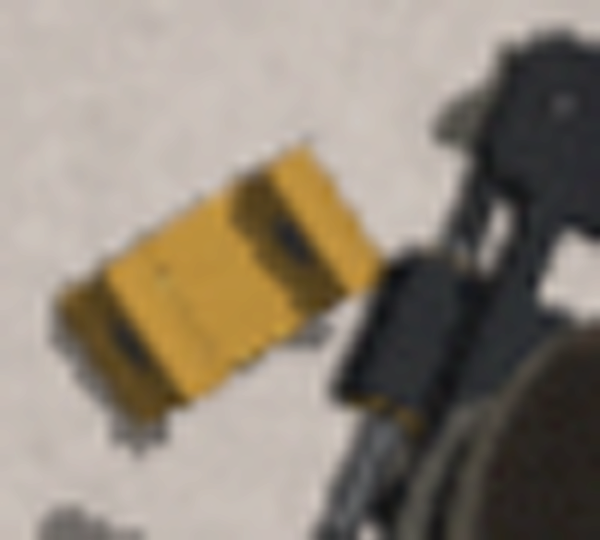

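View pics/c12.png

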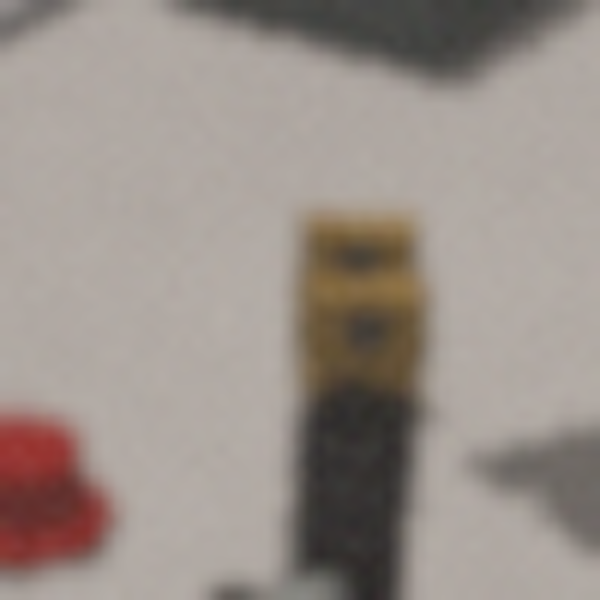

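```bash
python3 - <<'E'
from h import *
P=lambda u,v:ray("top",420+u/12,170+v/12,.04)[:2]
c=[P(*p) for p in((303,145),(385,262),(190,405),(105,270))]
print(c,np.mean(c,0)); 
for i in range(4):
    d=c[(i+1)%4]-c[i]; print(np.linalg.norm(d).round(4),np.degrees(np.arctan2(d[1],d[0])).round(1))
E
```

```text
[array([ 0.55254529, -0.31668598]), array([ 0.52617691, -0.33423636]), array([ 0.49390209, -0.28967229]), array([ 0.52414309, -0.27150882])] [ 0.52419185 -0.30302586]
0.0317 -146.4
0.055 125.9
0.0353 31.0
0.0534 -57.8
```

```bash
python3 -m creep '[[[9,-2.8,0,0,0,57.4,0.4],[9,-2.8,0,0,0,57.4,0.4],[9,-2.8,0,0,0,57.4,0.4],[9,-2.8,0,0,0,57.4,0.4],[9,-2.8,0,0,0,57.4,0.4]]]';python3 -m creep '[[[0,0,-3,0,0,14.4,0.4],[0,0,-6,0,0,14.4,0.4],[0,0,-9,0,0,14.4,0.4],[0,0,-9,0,0,14.4,0.4],[0,0,-9,0,0,14.4,0.4]]]';python3 -m creep '[[[0,0,0,0,0,0,0.4],[0,0,0,0,0,0,0.4]]]'; python3 -c "
from h import *; st();crop(shot('side','19'),300,140,460,240,5,'c8')"
```

```text
clock: 25.7
position: [0.5286, -0.2974, 0.1907]
ee_rot: [-1.818, -2.562, -0.002]
force: [0.0, 0.4, 0.0]
width: 0.698
clock: 26.2
position: [0.5281, -0.2979, 0.1014]
ee_rot: [-1.493, -2.764, -0.001]
force: [0.6, -0.5, 0.9]
width: 0.697
clock: 26.4
position: [0.5287, -0.299, 0.1027]
ee_rot: [1.493, 2.761, 0.0]
force: [-0.3, 0.4, 0.2]
width: 0.701
t 26.4 p [ 0.5287 -0.299   0.1027] zt [ 0.003 -0.001 -1.   ] yaw(y) 33.2 F [-0.3  0.4  0.2] w 0.701 q [ 0.84  0.63 -0.61  1.73  0.44  0.91  0.62]
```

View pics/c8.png

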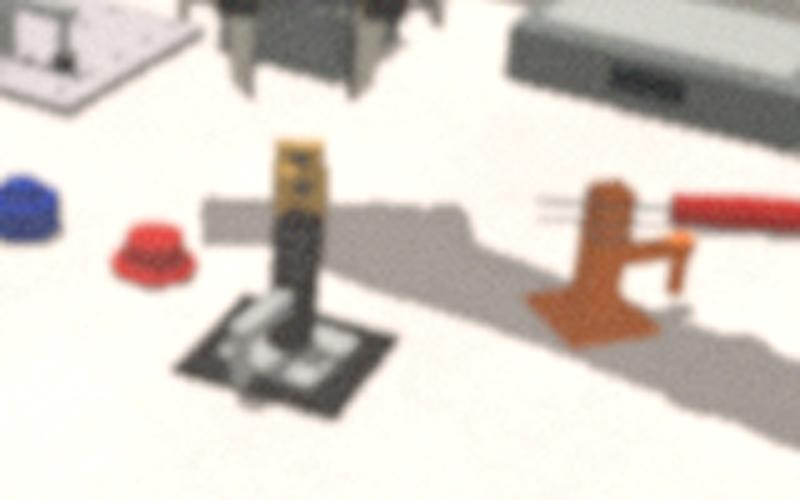

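```bash
python3 -m creep '[[[-0.45,-0.4,-1,0,0,0,0.4],[-0.45,-0.4,-3,0,0,0,0.4],[-0.45,-0.4,-5,0,0,0,0.4],[-0.45,-0.4,-7,0,0,0,0.4],[-0.45,-0.4,-7,0,0,0,0.4]]]';python3 -m creep '[[[0,0,-0.6,0,0,0,0.4],[0,0,-1.2,0,0,0,0.4],[0,0,-1.2,0,0,0,0.4],[0,0,-1.2,0,0,0,0.4]]]'; python3 -c "
from h import *; st()"
```

```text
clock: 26.95
position: [0.5206, -0.3028, 0.0282]
ee_rot: [-1.493, -2.759, 0.001]
force: [-0.4, -0.4, -0.5]
width: 0.701
clock: 27.35
position: [0.5232, -0.303, 0.0193]
ee_rot: [1.494, 2.763, 0.0]
force: [0.7, 0.2, 0.6]
width: 0.697
t 27.35 p [ 0.5232 -0.303   0.0193] zt [ 0. -0. -1.] yaw(y) 33.2 F [0.7 0.2 0.6] w 0.697 q [ 0.8   0.73 -0.55  1.79  0.52  0.76  0.56]
```

```bash
python3 -m creep '[[[0,0,0,0,0,0,-1],[0,0,0,0,0,0,-1],[0,0,0,0,0,0,-1],[0,0,0,0,0,0,-1],[0,0,0,0,0,0,-1]]]' 40;python3 -c "
from h import *; st()";python3 -m creep '[[[0,0,0,0,0,0,-1],[0,0,2,0,0,0,-1],[0,0,4,0,0,0,-1],[0,0,6,0,0,0,-1],[0,0,8,0,0,0,-1]]]'; python3 -c "
from h import *; st();crop(shot('side','20'),300,120,460,240,5,'c8')"
```

```text
clock: 27.85
position: [0.5232, -0.3029, 0.0191]
ee_rot: [1.494, 2.763, 0.0]
force: [0.4, 0.5, 1.2]
width: 0.387
t 27.85 p [ 0.5232 -0.3029  0.0191] zt [ 0.001  0.    -1.   ] yaw(y) 33.2 F [0.4 0.5 1.2] w 0.387 q [ 0.8   0.73 -0.55  1.79  0.52  0.76  0.56]
clock: 28.35
position: [0.5225, -0.3029, 0.0993]
ee_rot: [-1.494, -2.762, 0.0]
force: [0.4, -0.3, -0.8]
width: 0.387
t 28.35 p [ 0.5225 -0.3029  0.0993] zt [-0.001  0.    -1.   ] yaw(y) 33.2 F [ 0.4 -0.3 -0.8] w 0.387 q [ 0.85  0.63 -0.61  1.74  0.44  0.91  0.63]
```

View pics/c8.png

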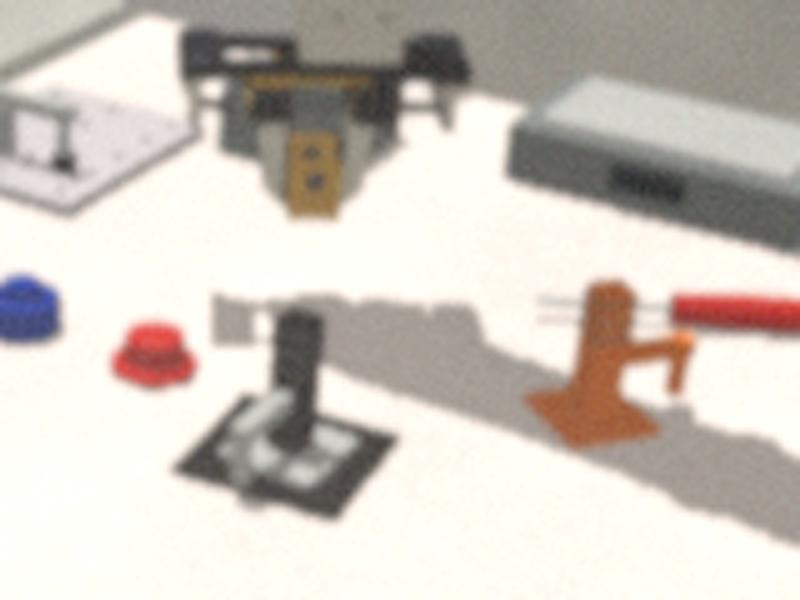

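```bash
python3 -m creep '[[[0,0,5,0,0,0,-1],[3,10,7,0,0,0,-1],[3,20,7,0,0,0,-1],[3,30,7,0,0,0,-1],[3,40,7,0,0,0,-1]]]';python3 -c "
from h import *; st()"
```

```text
clock: 28.9
position: [0.5462, -0.1048, 0.1645]
ee_rot: [1.495, 2.763, -0.0]
force: [1.2, 0.3, -1.6]
width: 0.385
t 28.9 p [ 0.5462 -0.1048  0.1645] zt [ 0. -0. -1.] yaw(y) 33.1 F [ 1.2  0.3 -1.6] w 0.385 q [ 0.58  0.5  -0.68  1.8   0.37  0.98  0.33]
```

```bash
python3 -m creep '[[[0.5,28,0,0,0,0,-1],[0.5,28,0,0,0,0,-1],[0.5,28,0,0,0,0,-1],[0.5,28,0,0,0,0,-1],[0.5,28,0,0,0,0,-1]]]';python3 -m creep '[[[0,3.6,0,0,0,0,-1],[0,3.6,0,0,0,0,-1],[0,3.6,0,0,0,0,-1],[0,3.6,0,0,0,0,-1]]]';python3 -c "
from h import *; st()"
```

```text
clock: 29.4
position: [0.5505, 0.1451, 0.1641]
ee_rot: [1.495, 2.763, -0.001]
force: [0.7, 0.1, -2.3]
width: 0.385
clock: 29.8
position: [0.5509, 0.1779, 0.164]
ee_rot: [1.496, 2.762, -0.002]
force: [-0.3, -0.2, -1.2]
width: 0.384
t 29.8 p [0.5509 0.1779 0.164 ] zt [-0.001 -0.001 -1.   ] yaw(y) 33.1 F [-0.3 -0.2 -1.2] w 0.384 q [ 0.08  0.54 -0.69  1.74  0.4   1.01 -0.19]
```

```bash
python3 -m creep '[[[0,0,-3,0,0,0,-1],[0,0,-6,0,0,0,-1],[0,0,-9,0,0,0,-1],[0,0,-9.9,0,0,0,-1],[0,0,-9.9,0,0,0,-1]]]';python3 -c "
from h import *; st();crop(shot('side','21'),150,140,310,260,5,'c8')"; python3 -m creep '[[[0,0,-0.6,0,0,0,-1],[0,0,-1.2,0,0,0,-1],[0,0,-1.8,0,0,0,-1],[0,0,-1.8,0,0,0,-1],[0,0,-1.8,0,0,0,-1]]]';python3 -c "
from h import *; st()"
```

```text
clock: 30.3
position: [0.5504, 0.1778, 0.0645]
ee_rot: [-1.496, -2.761, 0.004]
force: [-0.5, 0.5, -1.1]
width: 0.383
t 30.3 p [0.5504 0.1778 0.0645] zt [-0.002 -0.001 -1.   ] yaw(y) 33.1 F [-0.5  0.5 -1.1] w 0.383 q [ 0.02  0.65 -0.62  1.83  0.5   0.82 -0.28]
clock: 30.85
position: [0.5509, 0.1796, 0.0476]
ee_rot: [-1.494, -2.763, 0.0]
force: [0.3, -0.2, -2.2]
width: 0.386
t 30.85 p [0.5509 0.1796 0.0476] zt [-0. -0. -1.] yaw(y) 33.2 F [ 0.3 -0.2 -2.2] w 0.386 q [ 0.01  0.67 -0.61  1.84  0.52  0.79 -0.29]
```

View pics/c8.png

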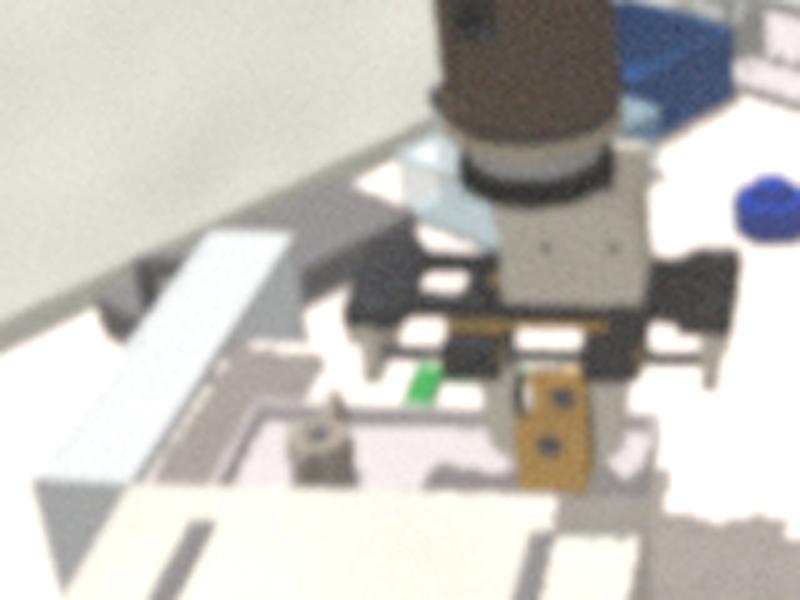

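```bash
python3 -m creep '[[[0,0,-0.25,0,0,0,-1],[0,0,-0.25,0,0,0,-1],[0,0,-0.3,0,0,0,-0.09],[0,0,-0.3,0,0,0,-0.09],[0,0,-0.3,0,0,0,-0.09]]]';python3 -c "
from h import *; st()"; python3 -m creep '[[[0,0,3,0,0,0,-0.09],[0,0,7,0,0,0,-0.09],[0,0,11,0,0,0,-0.09],[3,-20,12,0,0,0,0.6],[3,-20,12,0,0,0,0.6]]]';python3 -m creep '[[[-4,-20,0,0,0,0,0.6],[-4,-20,0,0,0,0,0.6],[-4,-20,0,0,0,0,0.6],[-4,-20,0,0,0,0,0.6],[-4,-20,0,0,0,0,0.6]]]';python3 -c "
from h import *; st();crop(shot('side','22'),150,140,310,260,5,'c8');crop(shot('top','22'),160,80,320,230,5,'c10')"
```

```text
clock: 31.35
position: [0.5511, 0.1796, 0.0447]
ee_rot: [1.494, 2.763, 0.0]
force: [0.1, 0.7, -0.3]
width: 0.454
t 31.35 p [0.5511 0.1796 0.0447] zt [ 0.  0. -1.] yaw(y) 33.2 F [ 0.1  0.7 -0.3] w 0.454 q [ 0.01  0.68 -0.6   1.84  0.53  0.79 -0.3 ]
clock: 31.85
position: [0.5666, 0.0816, 0.1615]
ee_rot: [1.488, 2.764, 0.004]
force: [0.8, -1.2, -1.3]
width: 0.582
clock: 32.35
position: [0.5237, -0.1276, 0.1589]
ee_rot: [1.509, 2.756, -0.007]
force: [-0.1, -0.0, -0.2]
width: 0.8
t 32.35 p [ 0.5237 -0.1276  0.1589] zt [-0.002 -0.004 -1.   ] yaw(y) 32.6 F [-0.1 -0.  -0.2] w 0.8 q [ 0.64  0.48 -0.69  1.84  0.37  0.95  0.36]
```

View pics/c10.png

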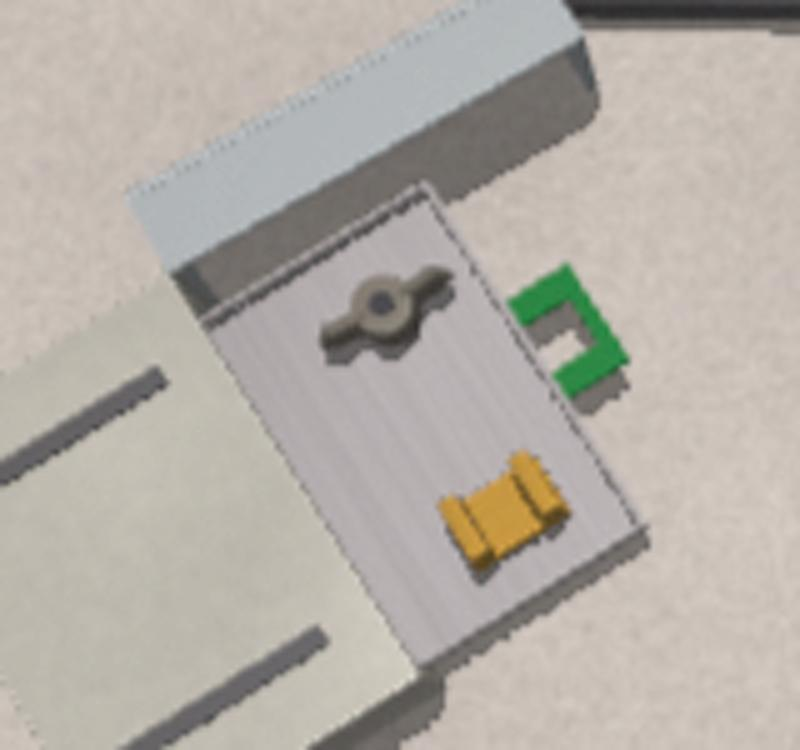

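View pics/top22.png

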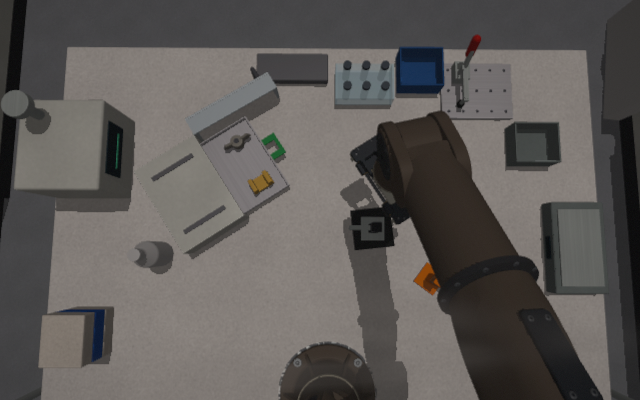

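```bash
python3 - <<'E'
from h import *
for f in("side0","side22","top0"):
    im=cv2.imread(f"pics/{f}.png"); h=cv2.cvtColor(im,cv2.COLOR_BGR2HSV)
    m=cv2.inRange(h,(110,150,40),(130,255,255))
    n,l,s,c=cv2.connectedComponentsWithStats(m)
    print(f,[(c[i].round(1),s[i]) for i in range(1,n) if s[i][4]>30])
print(proj("side",(.661,-.16,.015)),proj("top",(.661,-.16,.015)))
E
```

```text
side0 []
side22 []
top0 [(array([384.9, 143.8]), array([376, 135,  19,  19, 275], dtype=int32)), (array([ 96.9, 332.5]), array([ 73, 310,  31,  51, 435], dtype=int32))]
[304.59322044 181.51029692] [384.92922755 144.6695941 ]
```

```bash
python3 - <<'E'
from h import *
for f in("side0","side22"):
    im=cv2.imread(f"pics/{f}.png"); h=cv2.cvtColor(im,cv2.COLOR_BGR2HSV)
    m=cv2.inRange(h,(105,120,30),(135,255,255))
    n,l,s,c=cv2.connectedComponentsWithStats(m[160:260])
    print(f,[(c[i].round(1)+[0,160],s[i]) for i in range(1,n) if s[i][4]>30])
print(ray("top",384.9,143.8,.02),ray("side",304.6,182.3,.018))
E
```

```text
side0 [(array([303.6, 179.9]), array([298,  16,  13,  10,  69], dtype=int32))]
side22 [(array([303.6, 180. ]), array([298,  16,  13,  10,  69], dtype=int32))]
[ 0.66216222 -0.15912788  0.02      ] [ 0.65418831 -0.15089785  0.018     ]
```

```bash
python3 -m creep '[[[13.7,-3.2,0,0,0,-89.6,0.8],[13.7,-3.2,0,0,0,-89.6,0.8],[13.7,-3.2,0,0,0,-89.6,0.8],[13.7,-3.2,0,0,0,-89.6,0.8],[13.7,-3.2,0,0,0,-89.6,0.8]]]' 30;python3 -m creep '[[[0,0,0,0,0,-46.6,0.8],[0,0,0,0,0,-46.6,0.8],[0,0,0,0,0,-46.6,0.8],[0,0,0,0,0,-46.6,0.8],[0,0,0,0,0,-46.6,0.8]]]';python3 -c "
from h import *; st()"
```

```text
clock: 32.95
position: [0.6643, -0.1481, 0.1589]
ee_rot: [-2.405, -2.019, -0.002]
force: [-0.7, 0.5, -0.3]
width: 0.901
clock: 33.45
position: [0.6634, -0.1481, 0.1596]
ee_rot: [-2.978, -0.998, -0.001]
force: [-0.1, 0.5, -0.6]
width: 0.901
t 33.45 p [ 0.6634 -0.1481  0.1596] zt [ 0.     0.001 -1.   ] yaw(y) -52.9 F [-0.1  0.5 -0.6] w 0.901 q [ 0.31  0.61 -0.27  1.5   0.17  1.05 -0.92]
```

```bash
python3 -m creep '[[[-0.25,-1.2,-2,0,0,-4,0.8],[-0.25,-1.2,-5,0,0,-4,0.8],[-0.25,-1.2,-8,0,0,-4,0.8],[-0.25,-1.2,-9,0,0,-4,0.8],[-0.25,-1.2,-9,0,0,-4,0.8]]]';python3 -m creep '[[[0,0,0,0,0,0,0.8],[0,0,0,0,0,0,0.8]]]';python3 -c "
from h import *; st();crop(shot('side','23'),230,120,390,240,5,'c8')"
```

```text
clock: 33.95
position: [0.6597, -0.161, 0.0681]
ee_rot: [-3.007, -0.901, 0.003]
force: [-0.4, 0.0, -0.2]
width: 0.897
clock: 34.15
position: [0.6615, -0.1629, 0.0713]
ee_rot: [3.009, 0.899, 0.004]
force: [-0.5, -0.2, 0.2]
width: 0.903
t 34.15 p [ 0.6615 -0.1629  0.0713] zt [ 0.003 -0.    -1.   ] yaw(y) -56.7 F [-0.5 -0.2  0.2] w 0.903 q [ 0.31  0.7  -0.23  1.58  0.19  0.88 -0.98]
```

View pics/c8.png

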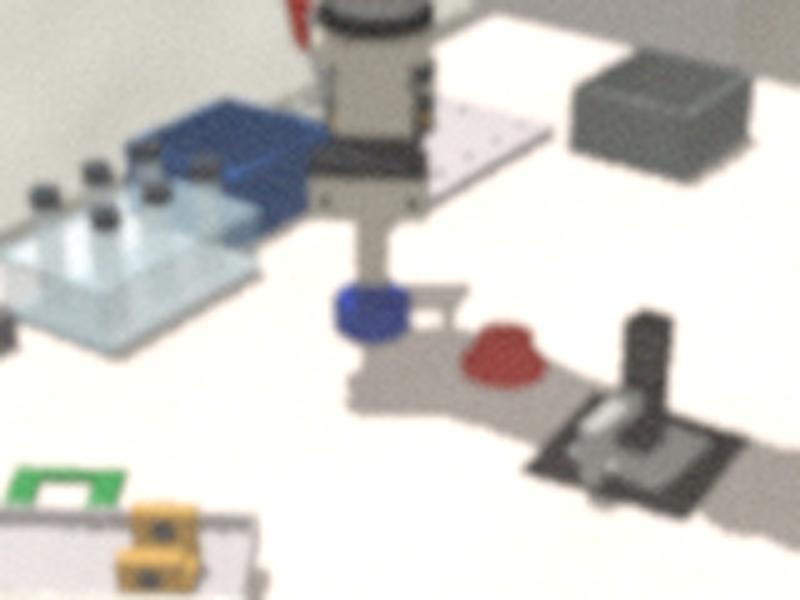

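```bash
python3 -m creep '[[[0,0.25,-1,0,0,0,0.8],[0,0.25,-2.5,0,0,0,0.8],[0,0.25,-4,0,0,0,0.8],[0,0.25,-5,0,0,0,0.8],[0,0.25,-5,0,0,0,0.8]]]';python3 -c "
from h import *; st()";python3 -m creep '[[[0,0,0,0,0,0,-1],[0,0,0,0,0,0,-1],[0,0,0,0,0,0,-1],[0,0,0,0,0,0,-1],[0,0,0,0,0,0,-1]]]' 30;python3 -m creep '[[[0,0,0,0,0,0,-1],[0,0,3,0,0,0,-1],[0,0,6,0,0,0,-1],[0,0,9,0,0,0,-1],[0,0,12,0,0,0,-1]]]';python3 -c "
from h import *; st();crop(shot('side','24'),230,120,390,240,5,'c8')"
```

```text
clock: 34.7
position: [0.6594, -0.1607, 0.0181]
ee_rot: [-3.01, -0.898, 0.003]
force: [1.7, 0.2, 0.6]
width: 0.898
t 34.7 p [ 0.6594 -0.1607  0.0181] zt [-0.002  0.    -1.   ] yaw(y) -56.8 F [1.7 0.2 0.6] w 0.898 q [ 0.3   0.76 -0.22  1.61  0.21  0.79 -1.  ]
clock: 35.2
position: [0.6602, -0.1608, 0.0195]
ee_rot: [3.01, 0.898, -0.0]
force: [1.1, -0.6, -0.9]
width: 0.559
clock: 35.7
position: [0.6599, -0.1607, 0.1406]
ee_rot: [-3.01, -0.899, 0.001]
force: [0.3, 0.8, -1.5]
width: 0.559
t 35.7 p [ 0.6599 -0.1607  0.1406] zt [-0.  0. -1.] yaw(y) -56.8 F [ 0.3  0.8 -1.5] w 0.559 q [ 0.31  0.63 -0.25  1.53  0.17  1.01 -0.97]
```

View pics/c8.png

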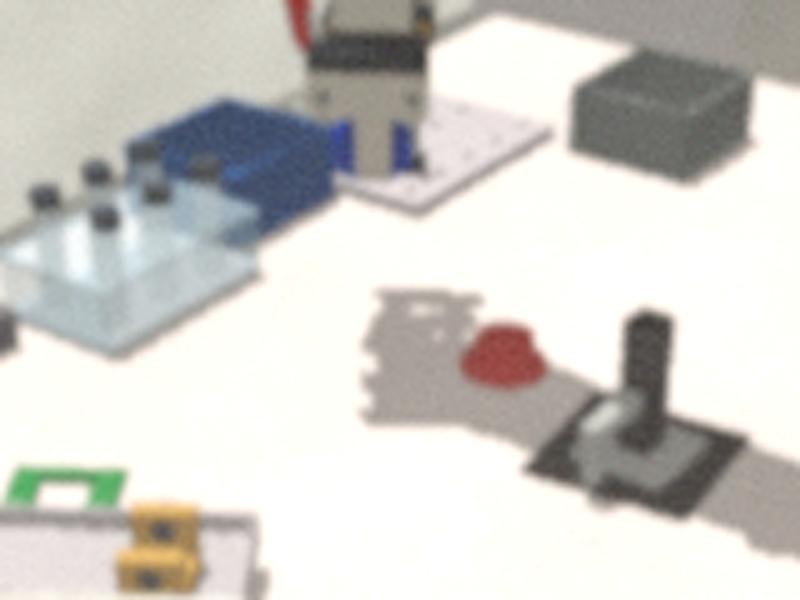

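```bash
python3 -m creep '[[[-5.8,37.8,3,0,0,0,-1],[-5.8,37.8,3,0,0,0,-1],[-5.8,37.8,3,0,0,0,-1],[-5.8,37.8,3,0,0,0,-1],[-5.8,37.8,3,0,0,0,-1]]]';python3 -c "
from h import *; st()"
```

```text
clock: 36.25
position: [0.6218, 0.0874, 0.1592]
ee_rot: [3.01, 0.898, 0.0]
force: [0.5, -0.1, -1.4]
width: 0.559
t 36.25 p [0.6218 0.0874 0.1592] zt [ 0. -0. -1.] yaw(y) -56.8 F [ 0.5 -0.1 -1.4] w 0.559 q [-0.04  0.53 -0.28  1.65  0.17  0.98 -1.36]
```

```bash
python3 -m creep '[[[-2,13,0,0,0,0,-1],[-2,13,0,0,0,0,-1],[-2,13,0,0,0,0,-1],[-2,13,0,0,0,0,-1],[-2,13,0,0,0,0,-1]]]';python3 -m creep '[[[0,0,-3,0,0,0,-1],[0,0,-6,0,0,0,-1],[0,0,-9,0,0,0,-1],[0,0,-9,0,0,0,-1],[0,0,-9,0,0,0,-1]]]';python3 -c "
from h import *; st();crop(shot('side','25'),150,140,310,260,5,'c8')"
```

```text
clock: 36.75
position: [0.602, 0.2163, 0.1588]
ee_rot: [3.009, 0.902, -0.001]
force: [0.2, -0.8, -1.5]
width: 0.558
clock: 37.25
position: [0.6028, 0.214, 0.0692]
ee_rot: [3.01, 0.896, -0.001]
force: [-0.4, 0.5, -0.6]
width: 0.563
t 37.25 p [0.6028 0.214  0.0692] zt [-0.001 -0.001 -1.   ] yaw(y) -56.9 F [-0.4  0.5 -0.6] w 0.563 q [-0.25  0.65 -0.27  1.69  0.22  0.83 -1.6 ]
```

View pics/c8.png

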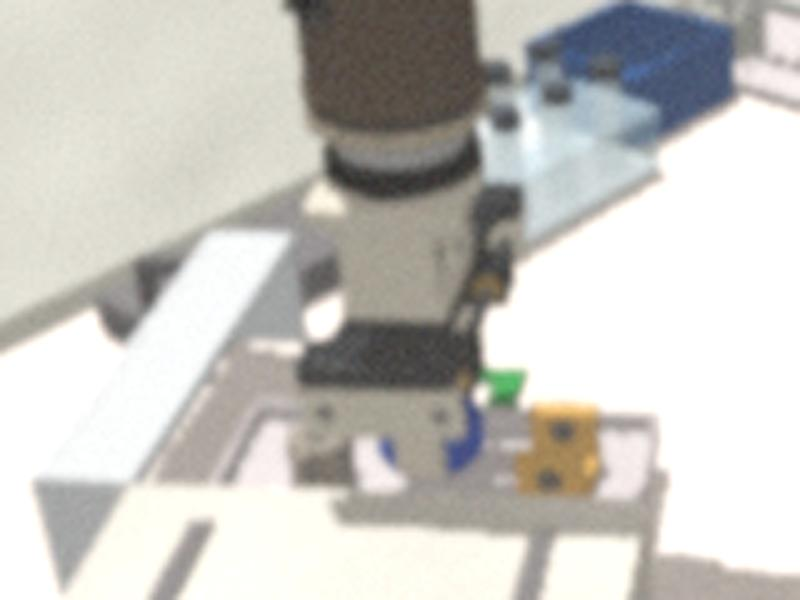

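```bash
python3 -m creep '[[[0,0,-0.8,0,0,0,-1],[0,0,-1.6,0,0,0,-1],[0,0,-2.2,0,0,0,-1],[0,0,-2.2,0,0,0,-1],[0,0,-2.2,0,0,0,-1]]]';python3 -c "
from h import *; st()"
```

```text
clock: 37.8
position: [0.6023, 0.2157, 0.0469]
ee_rot: [3.01, 0.899, -0.001]
force: [0.1, 0.1, -2.2]
width: 0.561
t 37.8 p [0.6023 0.2157 0.0469] zt [-0. -0. -1.] yaw(y) -56.8 F [ 0.1  0.1 -2.2] w 0.561 q [-0.26  0.68 -0.26  1.7   0.23  0.79 -1.61]
```

Knob underside is about 2 mm above the floor; lower and release.

```bash
python3 -m creep '[[[0,0,-0.2,0,0,0,-1],[0,0,-0.2,0,0,0,-1],[0,0,-0.2,0,0,0,0.28],[0,0,-0.2,0,0,0,0.28],[0,0,-0.2,0,0,0,0.28]]]';python3 -c "
from h import *; st()"; python3 -m creep '[[[0,0,3,0,0,0,0.28],[0,0,7,0,0,0,0.28],[0,0,11,0,0,0,0.28],[0,-20,12,0,0,0,0.28],[0,-20,12,0,0,0,-1]]]';python3 -m creep '[[[-2,-16,0,0,0,0,-1],[-2,-16,0,0,0,0,-1],[-2,-16,0,0,0,0,-1],[-2,-16,0,0,0,0,-1],[-2,-16,0,0,0,0,-1]]]';python3 -c "
from h import *; st();crop(shot('side','26'),150,140,310,260,5,'c8');crop(shot('top','26'),160,80,320,230,5,'c10')"
```

```text
clock: 38.3
position: [0.6026, 0.2157, 0.0453]
ee_rot: [-3.01, -0.899, -0.001]
force: [0.8, 0.1, -0.4]
width: 0.635
t 38.3 p [0.6026 0.2157 0.0453] zt [ 0.  0. -1.] yaw(y) -56.8 F [ 0.8  0.1 -0.4] w 0.635 q [-0.26  0.68 -0.26  1.7   0.23  0.78 -1.61]
clock: 38.8
position: [0.6031, 0.1168, 0.162]
ee_rot: [-3.008, -0.904, -0.006]
force: [1.4, -1.2, -0.3]
width: 0.595
clock: 39.3
position: [0.5822, -0.0474, 0.1602]
ee_rot: [3.011, 0.891, -0.0]
force: [-0.4, 0.0, 0.2]
width: 0.168
t 39.3 p [ 0.5822 -0.0474  0.1602] zt [ 0.    -0.001 -1.   ] yaw(y) -57.1 F [-0.4  0.   0.2] w 0.168 q [ 0.18  0.47 -0.27  1.76  0.15  0.94 -1.15]
```

View pics/c10.png

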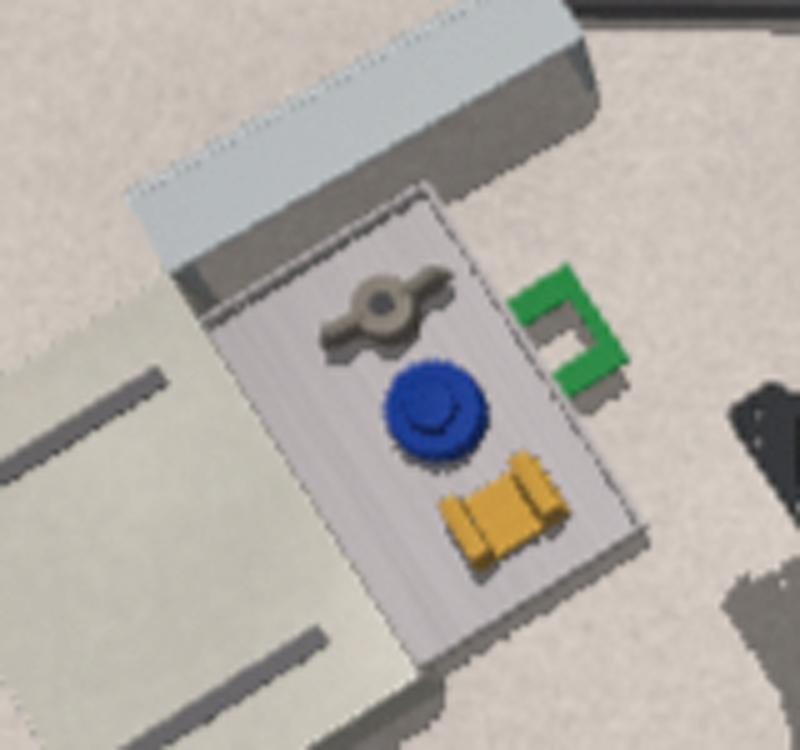

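View pics/c8.png

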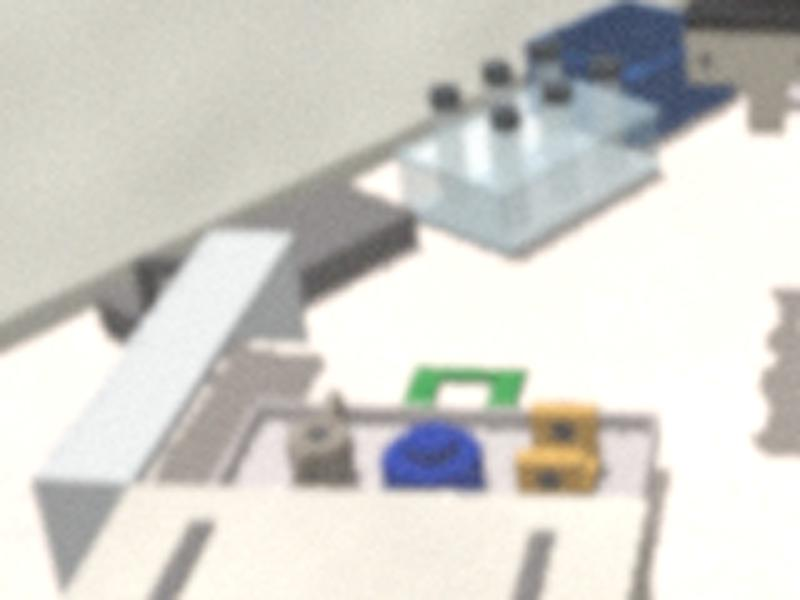

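View pics/top26.png

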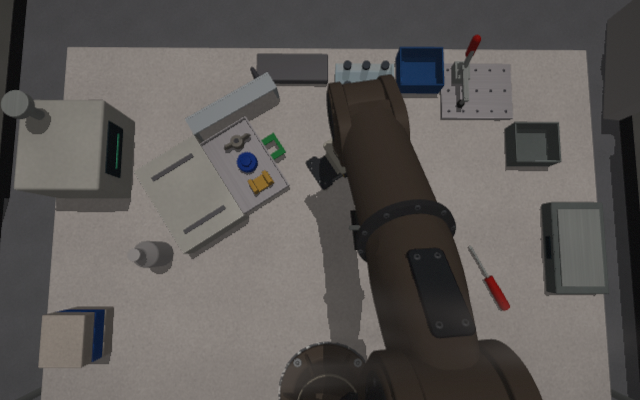

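```bash
python3 -m creep '[[[9.3,15.4,0,0,0,90,-1],[9.3,15.4,0,0,0,90,-1],[9.3,15.4,0,0,0,90,-1],[9.3,15.4,0,0,0,90,-1],[9.3,15.4,0,0,0,90,-1]]]';python3 -m creep '[[[0,0,0,0,0,47,-1],[0,0,0,0,0,47,-1],[0,0,0,0,0,47,-1],[0,0,0,0,0,47,-1],[0,0,0,0,0,47,-1]]]';python3 -m creep '[[[0,0,0,0,0,4,-1],[0,0,0,0,0,4,-1],[0,0,0,0,0,4,-1]]]';python3 -c "
from h import *; st()"
```

```text
clock: 39.9
position: [0.6758, 0.12, 0.1601]
ee_rot: [-2.453, -1.956, -0.006]
force: [-0.2, -0.3, 1.1]
width: 0.002
clock: 40.4
position: [0.675, 0.1133, 0.1602]
ee_rot: [-1.576, -2.717, -0.002]
force: [-0.3, 0.1, -0.4]
width: 0.004
clock: 40.7
position: [0.6751, 0.112, 0.1601]
ee_rot: [-1.494, -2.763, -0.002]
force: [-0.4, 0.6, -0.4]
width: 0.005
t 40.7 p [0.6751 0.112  0.1601] zt [-0.     0.001 -1.   ] yaw(y) 33.2 F [-0.4  0.6 -0.4] w 0.005 q [ 0.14  0.69 -0.65  1.47  0.44  1.13 -0.  ]
```

```bash
python3 -m creep '[[[0.2,-0.8,-3,0,0,0,-1],[0.2,-0.8,-6,0,0,0,-1],[0.2,-0.8,-9,0,0,0,-1],[0.2,-0.8,-11.3,0,0,0,-1],[0.2,-0.8,-12.3,0,0,0,-1]]]';python3 -m creep '[[[0,0,0,0,0,0,-1],[0,0,0,0,0,0,-1]]]';python3 -c "
from h import *; st();crop(shot('side','27'),150,140,310,260,5,'c8')"
```

```text
clock: 41.2
position: [0.676, 0.1022, 0.0347]
ee_rot: [-1.494, -2.761, 0.003]
force: [-0.5, 0.3, -0.1]
width: 0.002
clock: 41.4
position: [0.678, 0.1026, 0.0382]
ee_rot: [1.494, 2.762, 0.002]
force: [0.7, -0.2, -0.1]
width: 0.004
t 41.4 p [0.678  0.1026 0.0382] zt [ 0.001  0.001 -1.   ] yaw(y) 33.2 F [ 0.7 -0.2 -0.1] w 0.004 q [ 0.12  0.81 -0.58  1.56  0.53  0.93 -0.06]
```

View pics/c8.png

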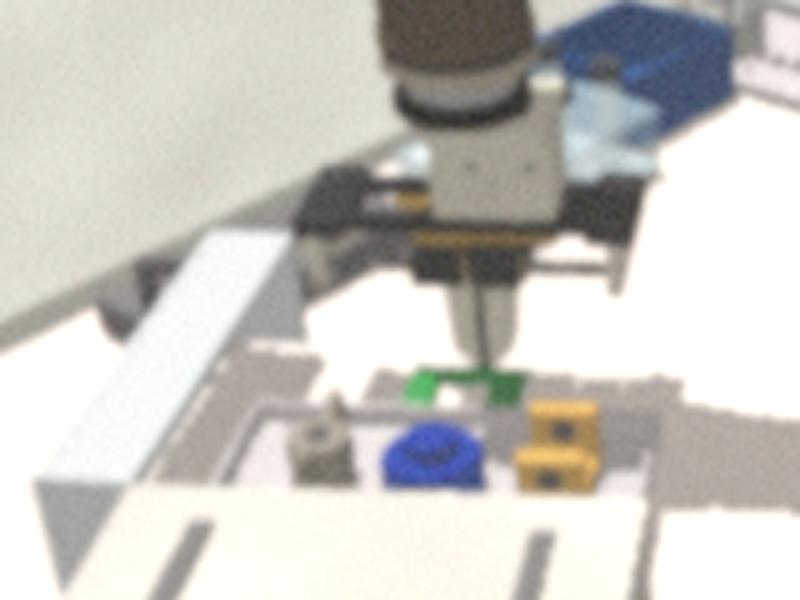

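```bash
python3 -m creep '[[[-0.8,1.25,0,0,0,0,-1],[-1.6,2.5,0,0,0,0,-1],[-2.4,3.75,0,0,0,0,-1],[-3.25,5,0,0,0,0,-1],[-4.1,6.3,0,0,0,0,-1]]]';python3 -m creep '[[[-0.8,1.25,0,0,0,0,-1],[-1.6,2.5,0,0,0,0,-1],[-2.4,3.75,0,0,0,0,-1],[-3.0,4.65,0,0,0,0,-1],[-3.25,5,0,0,0,0,-1]]]';python3 -c "
from h import *; st();crop(shot('side','28'),150,140,310,260,5,'c8')"
```

```text
clock: 41.95
position: [0.6357, 0.1664, 0.0375]
ee_rot: [1.494, 2.763, 0.001]
force: [2.5, -1.3, 0.6]
width: 0.004
clock: 42.45
position: [0.6026, 0.2167, 0.037]
ee_rot: [-1.491, -2.764, -0.001]
force: [-0.3, -0.0, 0.3]
width: 0.007
t 42.45 p [0.6026 0.2167 0.037 ] zt [-0.001  0.001 -1.   ] yaw(y) 33.3 F [-0.3 -0.   0.3] w 0.007 q [-0.05  0.76 -0.59  1.69  0.53  0.86 -0.28]
```

View pics/c8.png

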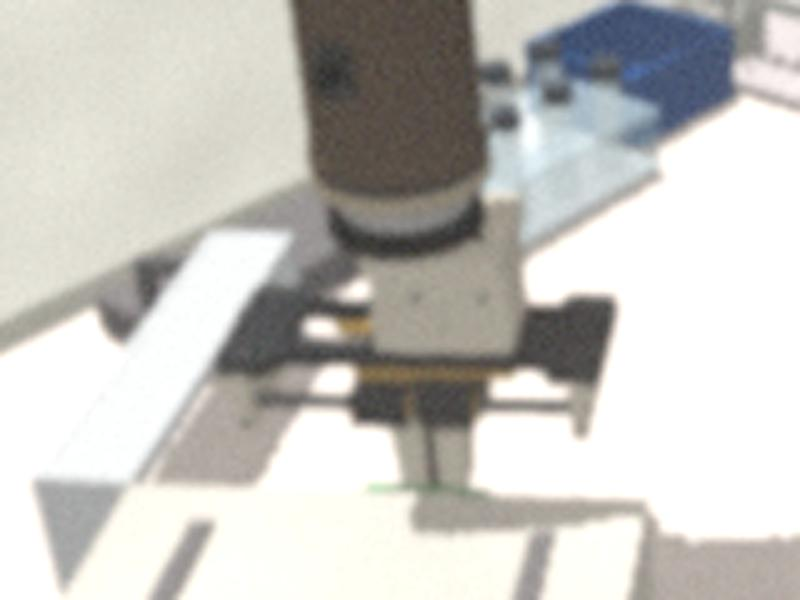

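```bash
python3 -m creep '[[[-0.3,0.4,0,0,0,0,-1],[-0.55,0.85,0,0,0,0,-1],[-0.8,1.25,0,0,0,0,-1],[-0.95,1.45,0,0,0,0,-1],[-0.95,1.45,0,0,0,0,-1]]]';python3 -c "
from h import *; st()";python3 -m creep '[[[-0.15,0.25,0,0,0,0,-1],[-0.25,0.4,0,0,0,0,-1],[-0.25,0.4,0,0,0,0,-1],[-0.25,0.4,0,0,0,0,-1]]]';python3 -c "
from h import *; st();crop(shot('top','29'),160,100,320,220,5,'c10')"
```

```text
clock: 43.0
position: [0.5941, 0.2299, 0.0371]
ee_rot: [-1.494, -2.763, -0.001]
force: [-0.8, 0.7, 0.0]
width: 0.005
t 43.0 p [0.5941 0.2299 0.0371] zt [-0.     0.001 -1.   ] yaw(y) 33.2 F [-0.8  0.7  0. ] w 0.005 q [-0.08  0.75 -0.58  1.7   0.53  0.85 -0.31]
clock: 43.4
position: [0.5919, 0.2334, 0.0371]
ee_rot: [-1.494, -2.763, -0.0]
force: [1.0, -0.9, -0.9]
width: 0.003
t 43.4 p [0.5919 0.2334 0.0371] zt [ 0.  0. -1.] yaw(y) 33.2 F [ 1.  -0.9 -0.9] w 0.003 q [-0.08  0.75 -0.58  1.7   0.53  0.85 -0.32]
```

View pics/c10.png

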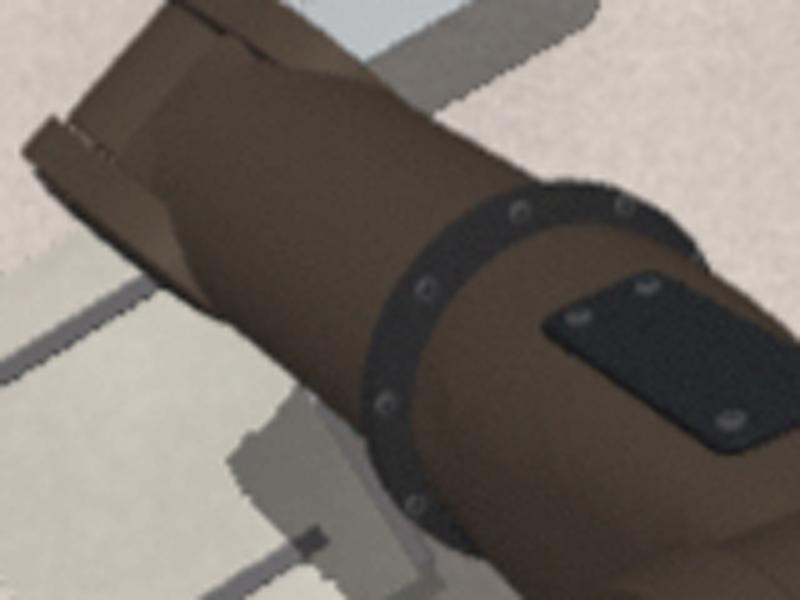

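```bash
python3 -m creep '[[[-0.1,0.15,0,0,0,0,-1],[-0.15,0.25,0,0,0,0,-1],[-0.2,0.3,0,0,0,0,-1],[-0.2,0.3,0,0,0,0,-1]]]';python3 -c "
from h import *; st()"; python3 -m creep '[[[-0.05,0.1,0,0,0,0,-1],[-0.1,0.2,0,0,0,0,-1],[-0.1,0.2,0,0,0,0,-1]]]';python3 -c "
from h import *; st()"
```

```text
clock: 43.85
position: [0.5899, 0.2364, 0.0371]
ee_rot: [-1.494, -2.763, -0.0]
force: [-0.0, -0.2, -0.1]
width: 0.003
t 43.85 p [0.5899 0.2364 0.0371] zt [ 0.  0. -1.] yaw(y) 33.2 F [-0.  -0.2 -0.1] w 0.003 q [-0.09  0.75 -0.58  1.7   0.53  0.85 -0.32]
clock: 44.15
position: [0.5891, 0.2377, 0.0371]
ee_rot: [1.495, 2.763, -0.001]
force: [0.7, -2.2, 0.6]
width: 0.005
t 44.15 p [0.5891 0.2377 0.0371] zt [ 0.    -0.001 -1.   ] yaw(y) 33.2 F [ 0.7 -2.2  0.6] w 0.005 q [-0.09  0.75 -0.58  1.7   0.53  0.85 -0.33]
```

```bash
python3 -m creep '[[[-0.1,0.15,0,0,0,0,-1],[-0.15,0.25,0,0,0,0,-1],[-0.15,0.25,0,0,0,0,-1]]]';python3 -c "
from h import *; st()"; python3 -m creep '[[[-0.1,0.15,0,0,0,0,-1],[-0.15,0.25,0,0,0,0,-1],[-0.15,0.25,0,0,0,0,-1]]]';python3 -c "
from h import *; st()"
```

```text
clock: 44.45
position: [0.589, 0.2379, 0.0371]
ee_rot: [1.496, 2.759, -0.004]
force: [4.6, -8.3, 2.1]
width: 0.005
t 44.45 p [0.589  0.2379 0.0371] zt [ 0.002 -0.004 -1.   ] yaw(y) 33.1 F [ 4.6 -8.3  2.1] w 0.005 q [-0.1   0.75 -0.58  1.7   0.53  0.85 -0.33]
clock: 44.75
position: [0.5889, 0.2379, 0.0371]
ee_rot: [1.498, 2.755, -0.006]
force: [6.7, -15.2, 3.9]
width: 0.006
t 44.75 p [0.5889 0.2379 0.0371] zt [ 0.003 -0.006 -1.   ] yaw(y) 32.9 F [  6.7 -15.2   3.9] w 0.006 q [-0.1   0.75 -0.58  1.7   0.53  0.85 -0.34]
```

```bash
python3 -m creep '[[[0.8,-1.2,0,0,0,0,-1],[2,-3,0,0,0,0,-1],[2,-3,5,0,0,0,0],[2,-3,10,0,0,0,0],[2,-3,14,0,0,0,0.2]]]';python3 -c "
from h import *; st();crop(shot('side','30'),150,140,310,260,5,'c8');crop(shot('top','30'),130,60,290,230,4.6,'c10')"
```

```text
clock: 45.25
position: [0.6061, 0.2141, 0.1797]
ee_rot: [-1.494, -2.763, -0.004]
force: [0.2, 0.9, -0.6]
width: 0.215
t 45.25 p [0.6061 0.2141 0.1797] zt [ 0.001  0.002 -1.   ] yaw(y) 33.2 F [ 0.2  0.9 -0.6] w 0.215 q [ 0.    0.61 -0.67  1.56  0.41  1.11 -0.18]
```

View pics/c8.png

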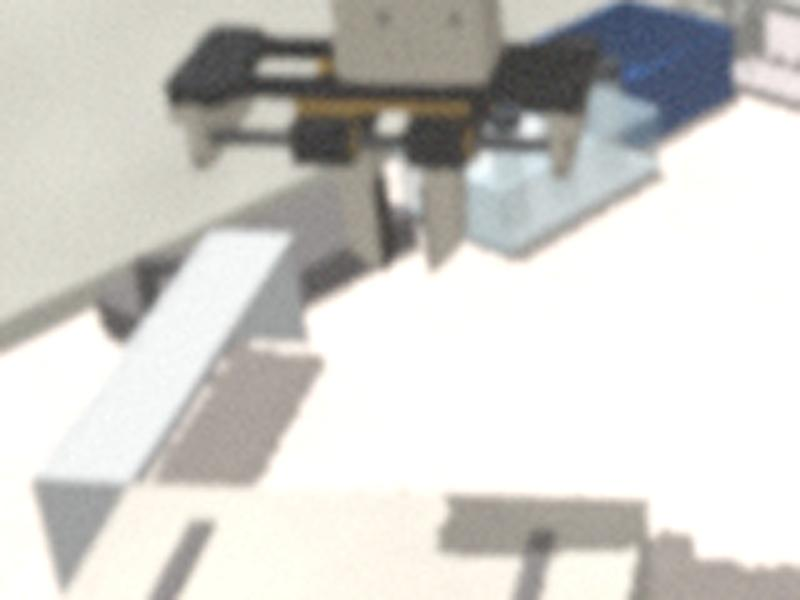

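```bash
python3 -m creep '[[[24.7,-1,0,0,0,88.6,0.3],[24.7,-1,0,0,0,88.6,0.3],[24.7,-1,0,0,0,88.6,0.3],[24.7,-1,0,0,0,88.6,0.3],[24.7,-1,0,0,0,88.6,0.3]]]';python3 -c "
from h import *; st()"
```

```text
clock: 45.85
position: [0.8547, 0.2023, 0.1762]
ee_rot: [-0.371, -3.119, -0.001]
force: [2.0, 1.2, 2.0]
width: 0.646
t 45.85 p [0.8547 0.2023 0.1762] zt [-0.     0.001 -1.   ] yaw(y) 76.4 F [2.  1.2 2. ] w 0.646 q [-0.07  1.03 -0.72  0.73  0.6   1.52  0.8 ]
```

```bash
python3 -m creep '[[[0,0,0,0,0,45.5,0.3],[0,0,0,0,0,45.5,0.3],[0,0,0,0,0,45.5,0.3],[0,0,0,0,0,45.5,0.3],[0,0,0,0,0,45.5,0.3]]]';python3 -m creep '[[[0,0,0,0,0,3,0.3],[0,0,0,0,0,3,0.3],[0,0,0,0,0,3,0.3]]]';python3 -c "
from h import *; st();crop(shot('top','31'),150,50,310,200,5,'c10')"
```

```text
clock: 46.35
position: [0.8528, 0.2038, 0.1759]
ee_rot: [0.8, -3.037, -0.002]
force: [-0.4, -0.1, 0.6]
width: 0.652
clock: 46.65
position: [0.8528, 0.2035, 0.1765]
ee_rot: [0.867, -3.019, -0.001]
force: [0.1, -0.2, 0.9]
width: 0.652
t 46.65 p [0.8528 0.2035 0.1765] zt [-0.001  0.001 -1.   ] yaw(y) 122.0 F [ 0.1 -0.2  0.9] w 0.652 q [-0.05  1.05 -0.83  0.73  0.7   1.55  1.57]
```

View pics/c10.png

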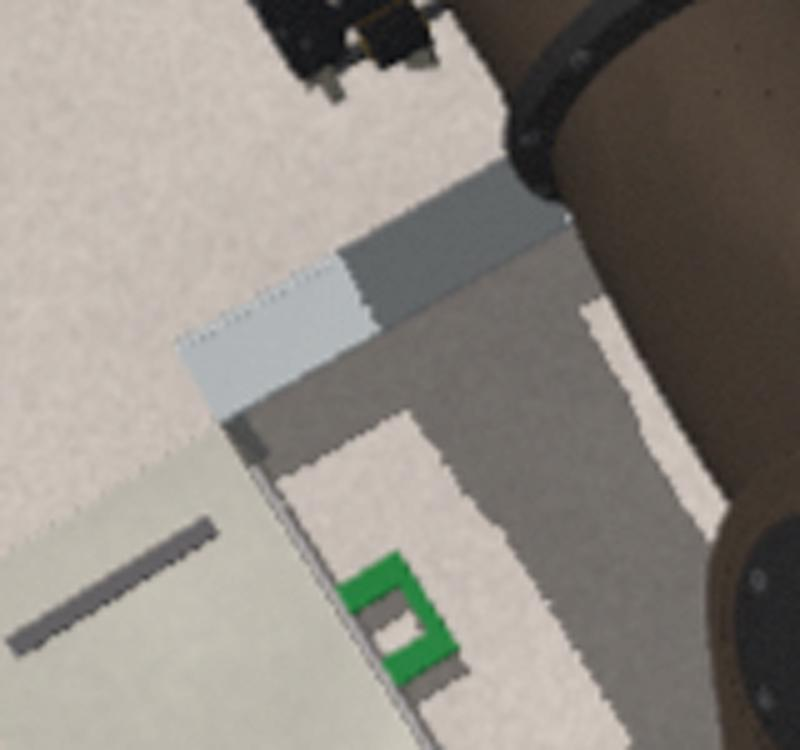

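```bash
python3 -m creep '[[[0.1,0.1,-3,0,0,0,0.3],[0.1,0.1,-6,0,0,0,0.3],[0.1,0.1,-9,0,0,0,0.3],[0.1,0.1,-11,0,0,0,0.3],[0.1,0.1,-12,0,0,0,0.3]]]';python3 -c "
from h import *; st()";python3 -m creep '[[[0,0,0,0,0,0,-1],[0,0,0,0,0,0,-1],[0,0,0,0,0,0,-1],[0,0,0,0,0,0,-1],[0,0,0,0,0,0,-1]]]' 12;python3 -m creep '[[[0,0,0,0,0,0,-1],[0,0,0,0,0,0,-1],[0,0,0,0,0,0,-1]]]'; python3 -c "
from h import *; st()
H=np.array([.672,.347])
p=arm.observe()['position'][:2]
print(np.linalg.norm(p-H))
for d in range(0,-95,-6):
    a=np.radians(d); c,s=np.cos(a),np.sin(a); q=H+np.array([[c,-s],[s,c]])@(p-H); print(d,((q-p)*100).round(2), q.round(3))"
```

```text
clock: 47.2
position: [0.8531, 0.2039, 0.0544]
ee_rot: [0.868, -3.016, 0.0]
force: [-0.4, 0.6, 0.8]
width: 0.648
t 47.2 p [0.8531 0.2039 0.0544] zt [-0.003 -0.001 -1.   ] yaw(y) 122.1 F [-0.4  0.6  0.8] w 0.648 q [-0.02  1.14 -0.81  0.86  0.74  1.37  1.51]
clock: 47.7
position: [0.8543, 0.2044, 0.0582]
ee_rot: [-0.869, 3.018, 0.0]
force: [0.5, 0.6, -0.6]
width: 0.262
clock: 48.0
position: [0.8537, 0.2048, 0.0574]
ee_rot: [0.87, -3.019, -0.001]
force: [-2.3, 1.5, 2.9]
width: 0.129
t 48.0 p [0.8537 0.2048 0.0574] zt [-0.     0.001 -1.   ] yaw(y) 122.2 F [-2.3  1.5  2.9] w 0.129 q [-0.02  1.14 -0.81  0.86  0.74  1.37  1.51]
0.23075100080534622
0 [0. 0.] [0.854 0.205]
-6 [-1.59 -1.82] [0.838 0.187]
-12 [-3.35 -3.47] [0.82 0.17]
-18 [-5.28 -4.92] [0.801 0.156]
-24 [-7.36 -6.16] [0.78  0.143]
-30 [-9.55 -7.18] [0.758 0.133]
-36 [-11.83  -7.96] [0.735 0.125]
-42 [-14.18  -8.51] [0.712 0.12 ]
-48 [-16.58  -8.8 ] [0.688 0.117]
-54 [-19.    -8.84] [0.664 0.116]
-60 [-21.4   -8.63] [0.64  0.119]
-66 [-23.77  -8.16] [0.616 0.123]
-72 [-26.08  -7.45] [0.593 0.13 ]
-78 [-28.3   -6.51] [0.571 0.14 ]
-84 [-30.42  -5.34] [0.55  0.151]
-90 [-32.39  -3.95] [0.53  0.165]
```

Gripped the handle (12 mm). Close along the arc.

```bash
python3 -m creep '[[[-1.59,-1.82,0,0,0,-6,-1],[-3.35,-3.47,0,0,0,-12,-1],[-5.28,-4.92,0,0,0,-18,-1],[-7.36,-6.16,0,0,0,-24,-1],[-9.55,-7.18,0,0,0,-30,-1]]]'; python3 -m creep '[[[-2.28,-0.78,0,0,0,-6,-1],[-4.63,-1.33,0,0,0,-12,-1],[-7.03,-1.62,0,0,0,-18,-1],[-9.45,-1.66,0,0,0,-24,-1],[-11.85,-1.45,0,0,0,-30,-1]]]'; python3 -c "
from h import *; st()
H=np.array([.672,.347])
p=arm.observe()['position'][:2]
print(np.linalg.norm(p-H))
for d in range(0,-35,-6):
    a=np.radians(d); c,s=np.cos(a),np.sin(a); q=H+np.array([[c,-s],[s,c]])@(p-H); print(d,((q-p)*100).round(2), q.round(3))"
```

```text
clock: 48.5
position: [0.7575, 0.1325, 0.0572]
ee_rot: [-0.051, 3.141, 0.002]
force: [-1.5, 3.9, 1.5]
width: 0.126
clock: 49.0
position: [0.6392, 0.1172, 0.0571]
ee_rot: [0.764, 3.047, -0.0]
force: [1.6, 2.8, -1.1]
width: 0.127
t 49.0 p [0.6392 0.1172 0.0571] zt [ 0. -0. -1.] yaw(y) 61.8 F [ 1.6  2.8 -1.1] w 0.127 q [ 0.16  0.77 -0.68  1.65  0.58  0.93  0.35]
0.23213543454931893
0 [0. 0.] [0.639 0.117]
-6 [-2.38  0.47] [0.615 0.122]
-12 [-4.71  1.18] [0.592 0.129]
-18 [-6.94  2.14] [0.57  0.139]
-24 [-9.06  3.32] [0.549 0.15 ]
-30 [-11.05   4.72] [0.529 0.164]
```

```bash
python3 -m creep '[[[-2.38,0.47,0,0,0,-6,-1],[-4.71,1.18,0,0,0,-12,-1],[-6.94,2.14,0,0,0,-18,-1],[-9.06,3.32,0,0,0,-24,-1],[-9.7,3.75,0,0,0,-26,-1]]]'; python3 -c "
from h import *; st()";  python3 -m creep '[[[-0.4,0.3,0,0,0,-1.2,-1],[-0.8,0.6,0,0,0,-2.4,-1],[-0.8,0.6,0,0,0,-2.4,-1]]]';python3 -c "
from h import *; st()
p=arm.observe()['position'][:2]; d=p-np.array([.672,.347]); print(np.degrees(np.arctan2(d[1],d[0]))+146.9-np.degrees(np.arctan2(.08,.22)))"
```

```text
clock: 49.5
position: [0.5395, 0.1544, 0.057]
ee_rot: [-1.426, -2.798, 0.008]
force: [-4.5, -7.3, 4.1]
width: 0.128
t 49.5 p [0.5395 0.1544 0.057 ] zt [-0.003 -0.004 -1.   ] yaw(y) 36.0 F [-4.5 -7.3  4.1] w 0.128 q [ 0.03  0.63 -0.58  1.88  0.49  0.78 -0.19]
clock: 49.8
position: [0.5328, 0.1589, 0.057]
ee_rot: [-1.483, -2.769, 0.009]
force: [-6.5, -9.5, 10.2]
width: 0.125
t 49.8 p [0.5328 0.1589 0.057 ] zt [-0.003 -0.005 -1.   ] yaw(y) 33.7 F [-6.5 -9.5 10.2] w 0.125 q [ 0.02  0.62 -0.57  1.89  0.48  0.77 -0.24]
0.4071267672868579
```

```bash
python3 -m creep '[[[-0.2,0.15,0,0,0,-0.6,-1],[-0.3,0.25,0,0,0,-0.9,-1],[-0.3,0.25,0,0,0,-0.9,-1]]]';python3 -c "
from h import *; st()"; python3 -m creep '[[[0,0,0,0,0,0,0.2],[0,0,0,0,0,0,0.2],[0,0,0,0,0,0,0.2],[0,0,0,0,0,0,0.2],[0,0,0,0,0,0,0.2]]]';python3 -m creep '[[[0,0,4,0,0,0,0.2],[0,0,8,0,0,0,0.2],[0,0,13,0,0,0,0.2],[0,-20,13,0,0,0,0.2],[0,-20,13,0,0,0,0.2]]]';python3 -m creep '[[[4,-22,0,0,0,0,0.2],[4,-22,0,0,0,0,0.2],[4,-22,0,0,0,0,0.2],[4,-22,0,0,0,0,0.2],[4,-22,0,0,0,0,0.2]]]';python3 -c "
from h import *; st();crop(shot('top','32'),130,110,290,260,5,'c10');crop(shot('side','32'),150,150,420,270,2.9,'c8')"
```

```text
clock: 50.1
position: [0.5301, 0.1608, 0.0569]
ee_rot: [-1.505, -2.757, 0.01]
force: [-6.5, -9.2, 11.2]
width: 0.129
t 50.1 p [0.5301 0.1608 0.0569] zt [-0.003 -0.005 -1.   ] yaw(y) 32.8 F [-6.5 -9.2 11.2] w 0.129 q [ 0.01  0.62 -0.57  1.9   0.48  0.77 -0.26]
clock: 50.6
position: [0.532, 0.1642, 0.0571]
ee_rot: [1.503, 2.759, 0.001]
force: [0.2, -0.4, 0.3]
width: 0.513
clock: 51.1
position: [0.5329, 0.0647, 0.1891]
ee_rot: [1.496, 2.759, 0.005]
force: [0.9, -1.6, -1.2]
width: 0.602
clock: 51.6
position: [0.5718, -0.1621, 0.1867]
ee_rot: [1.511, 2.754, -0.003]
force: [0.7, -0.6, -0.1]
width: 0.601
t 51.6 p [ 0.5718 -0.1621  0.1867] zt [-0.    -0.002 -1.   ] yaw(y) 32.5 F [ 0.7 -0.6 -0.1] w 0.601 q [ 0.6   0.51 -0.6   1.68  0.33  1.05  0.46]
```

View pics/c10.png

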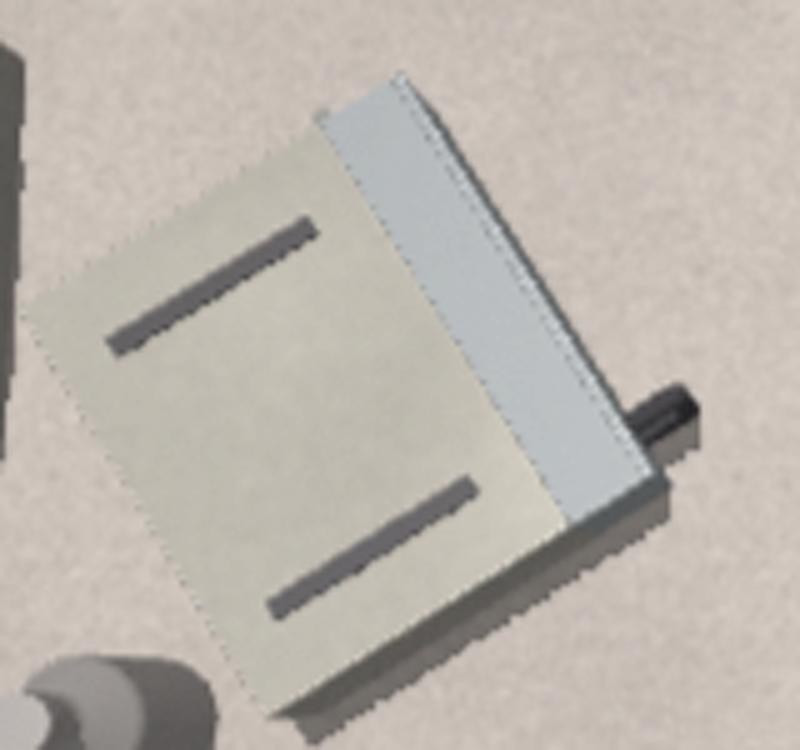

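View pics/c8.png

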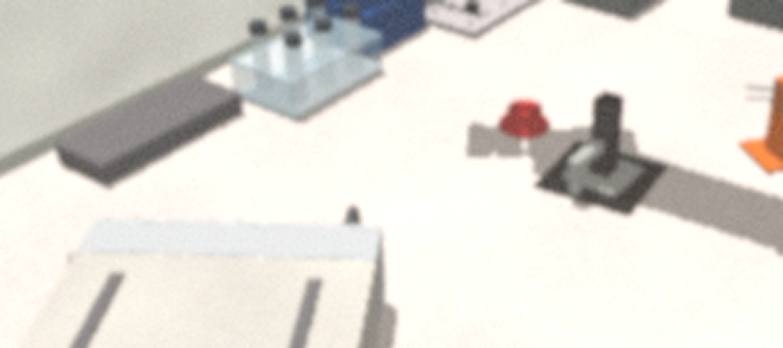

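View pics/top32.png

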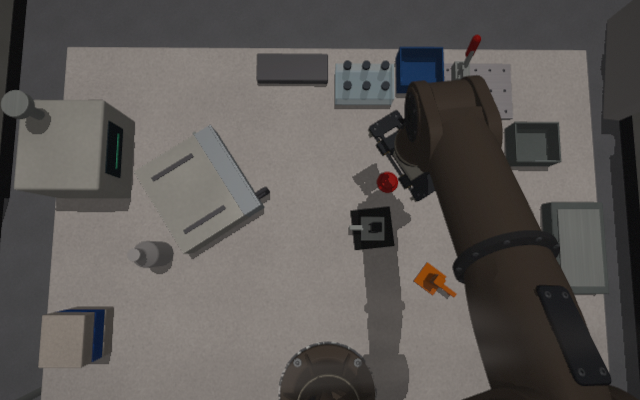

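```bash
python3 -m creep '[[[0,0,0,0,0,0,0.2],[0,0,0,0,0,0,0.2],[0,0,0,0,0,0,0.2]]]'; python3 -c "
from h import *
print(arm.sign_off()); st()"
```

```text
clock: 52.0
position: [0.572, -0.1542, 0.1873]
ee_rot: [-1.5, -2.761, -0.001]
force: [-0.3, -0.0, -0.2]
width: 0.599
the job is handed in; nothing more can be done
None
the job is handed in; nothing more can be done
```

The job is handed in at about 52 s of the 200 s allowed; sign-off gives no verdict.

- **Door and tray:** I swung the door open by its handle to about 1.55 rad. Then I pulled the tray out about 136 mm with the hook's prong in the finger hole, and stood the hook back on its pad.
- **Parts:** the wing nut, blue knob and brass clevis went side by side on the tray floor. I saw no disc spring on the bench, so I took it as absent.
- **Closing up:** I pushed the tray in until it met its stop at about 17 N, and closed the door by the handle.

**Last checks:**
- The top view shows the door flush with the locker. I measured about 0.4° (0.007 rad) while still holding the handle, before a final push.
- The top view before closing showed the tray tab back at its home position.
- The hook stands upright near the pad's centre, and the gripper was clear of everything.
- The cap and bottle are where they started. The arm hid the screwdriver in the last picture. It was in place in an earlier one, and I did not work near it after that.
- The parts were last seen lying flat in the open tray. They could not be seen once the tray was under the roof, so their final positions are not confirmed by picture.

No check failed. My two locker measurements disagreed by about 4 mm along its front, within the clearances I used.

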